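# Fit the brittle face-seal rings to an ink pump and load them

## Task

Fit the two brittle seal rings to the ink pump that stands shaft-up on the bench: first the small dark carbon ring over the shaft, fully home on the sprung cup, nose still up, then the wide white ceramic ring fully home on top of it. Then bring the weighted hold-down arm over from its rest and lower it until its feet rest on the ceramic ring, and leave it there. Everything about the rings is gentle: hold them with a light grip (under 40 N a finger), do not press, drop or jam them, never let the arm fall on them (no more than 15 N on a ring), and do not push the cartridges, the loupe or the stamp about.

Things in the scene. Friction and masses are not known exactly. Their poses are not given: they have to be found in the camera images.
- pump: back half of a small ink pump, fixed to the bench: grey service plate 12 mm high (x -70 to +110, y -52 to +52 mm), round cast flange, and an upright steel shaft 15 mm in diameter with a tapered nose. Origin: on the shaft's axis at bench level; z up along the shaft; +x points from the shaft to the hinge of the hold-down arm
- shaft_nose (a point): tip of the shaft, 83 mm above the bench; the taper is the top 8 mm
- lever_hinge (a point): middle of the hold-down arm's hinge axis, which is parallel to the pump's y: 75 mm from the shaft along the pump's +x and 78 mm above the bench, between two fixed cheeks 93 mm high, 64 mm wide over all
- spring_cup: steel cup, 44 mm in diameter, that slides on the shaft over the seal spring. Origin: centre of its flat top face, 50 mm above the bench when free; it gives way downward by up to 9 mm (about 2 N to start, 13 N at the bottom)
- hold_arm (a joint): hinge of the hold-down arm, rad: 0 = level, pointing over the shaft to the pump's -x; 1.8 = at rest, leaning back past upright (1.57) on its stop. It falls by its own weight on either side of upright. Its two rails, 39 mm wide over all, pass either side of the shaft; their nylon feet, 75 mm from the hinge axis, rest on the ceramic ring at about 0 and load it with about 4 N
- lever_grip (a point): centre of the arm's black barrel grip, on the arm's centre line 130 mm from the hinge axis; barrel 20 mm in diameter, 30 mm long, its axis parallel to the hinge, its two flat ends free to grip. A steel weight block 44 mm wide ends 19 mm from it on the hinge's side
- carbon_ring: dark grey carbon seal ring, brittle: 34 mm outside diameter and 8 mm high with a narrower raised nose, 27 mm across and 4 mm high, on top (12 mm in all); 19 mm bore. It lies on the bench nose up. Origin: centre of the underside; z up; x points to the loupe beside it. It cracks if a finger squeezes it with more than 40 N or if it meets the pump or the other ring with more than 15 N
- ceramic_ring: white ceramic seal ring, brittle: a plain flat ring 42 mm outside diameter, 9 mm high, 19 mm bore, lying flat on the bench. Origin: centre of the underside; z up; x points to the stamp beside it. It cracks if a finger squeezes it with more than 40 N or if it meets the pump, its arm or the other ring with more than 15 N
- cartridge_a: black ink cartridge 98 x 47 x 43 mm high lying on the bench by the carbon ring, a bystander. Origin: under its middle; x along its length
- loupe: black eyeglass loupe 38 mm in diameter, 33 mm high, by the carbon ring, a bystander. Origin: centre of its underside
- cartridge_b: black ink cartridge 98 x 47 x 43 mm high by the ceramic ring, a bystander. Origin: under its middle; x along its length
- stamp: hand stamp, foot 22 x 42 mm, 42 mm high, by the ceramic ring, a bystander. Origin: centre of its underside; y along its longer side
There are look-alikes about, which are no part of the job. Several things look just like the ceramic_ring: the one meant starts farthest to the robot's left.

How it is judged:
On the way, in this order (a step that is already met when the one before it is completed fails the run):
1. the carbon ring is on the shaft, nose up, fully home on the spring cup and let go, with the arm still up (horizontal distance between carbon_ring and pump below 0.003 m and z of carbon_ring in the frame of spring_cup between -0.0015 and 0.0015 m and contact force between the fingers and carbon_ring below 0.3 N and value of joint hold_arm above 1.4 rad), for 0.2 s.
2. the ceramic ring is on the shaft, fully home on the carbon ring and let go, with the arm still up (horizontal distance between ceramic_ring and pump below 0.003 m and z of ceramic_ring in the frame of spring_cup between 0.0105 and 0.014 m and contact force between the fingers and ceramic_ring below 0.3 N and value of joint hold_arm above 1.4 rad), for 0.2 s.
At the end, for the whole second after the job is handed in: both rings on the shaft within 3 mm of its axis, level within 6 degrees, the carbon ring on the cup and the ceramic ring on the carbon ring, each home within 1.5 to 2 mm; the arm down on the ceramic ring (below 0.1 rad), loading it (3 N or more between the rings); all at rest (horizontal distance between each of carbon_ring, ceramic_ring and pump below 0.003 m and z of carbon_ring in the frame of spring_cup between -0.0015 and 0.0015 m and angle between each of carbon_ring, ceramic_ring's own z axis and vertical below 0.1 rad and z of ceramic_ring in the frame of spring_cup between 0.0105 and 0.014 m and value of joint hold_arm below 0.1 rad and velocity of joint hold_arm below 0.05 rad/s and contact force between ceramic_ring and carbon_ring above 3 N and linear speed of each of ceramic_ring, carbon_ring below 0.01 m/s); the robot touches nothing.
It fails at once if a finger squeezes a ring with more than 40 N (80 N over the two fingers) (contact force between the fingers and carbon_ring above 80 N or contact force between the fingers and ceramic_ring above 80 N).
It fails at once if a ring is dropped: it falls free at over 0.3 m/s, so from more than about 5 mm ((contact force between the fingers and carbon_ring below 0.05 N and linear speed of carbon_ring above 0.3 m/s) or (contact force between the fingers and ceramic_ring below 0.05 N and linear speed of ceramic_ring above 0.3 m/s)).
It fails at once if a ring meets the pump (cup, shaft or arm) with more than 15 N (contact force between any of carbon_ring, ceramic_ring and pump above 15 N).
It fails at once if the two rings are pressed or struck together with more than 15 N (contact force between ceramic_ring and carbon_ring above 15 N).
It fails at once if a bystander is pushed more than 15 mm from its place (distance of any of cartridge_a, loupe, cartridge_b, stamp from where it was at the start of the episode above 0.015 m).
It also fails if it takes over 70 s, if anything falls off the work surface, if the arm or the gripper's body presses on something with over 40 N, if the wrist force passes 120 N, or if a joint passes its speed limit or range.

## Robot

A 6-joint arm with a two-finger parallel gripper is mounted at the origin on a cart in front of the work surface, level with it; the furniture and walls round the work are solid. World frame = base frame: x ahead of the robot, y to its left, z up, the work surface at z = 0. Lengths are in m, angles in rad, forces in N, time in s.
With the tool pointing down it reaches from about 0.275 to 0.85 m from the base axis. Payload 5.2 kg.
Tool frame: the origin (TCP) lies at the very end of the fingers, on their centre line; the grasp point (between the pads) lies 19 mm behind it; z points along the fingers, y is the line along which they close (so a half turn about z gives the same grasp; the last joint's range is limited). The gripper opens to 85 mm and grips with 20 to 120 N. Pads are 22 mm wide; open, the fingers measure 114 mm over their backs; the gripper's body (76 mm by 85 mm) begins 54 mm behind the grasp point. The pads swing forward as they close: fully open they stand 13 mm farther back than shut.
Start: joints at [0.921, 0.259, 1.535, -0, 1.348, -0.203], TCP at [0.238, 0.496, 0.231] pointing down, gripper open.
Joint ranges: [-3.14, 3.14], [-0.91, 2.08], [0.19, 2.58], [-1.22, 4.36], [0.22, 2.71], [-3.12, 3.12]. Speed limits (rad/s): [2.57, 2.57, 3.14, 3.14, 3.14, 3.14].

## Interface

Orientations are given as [roll, pitch, yaw] about the fixed x, y, z axes, in that order (R = Rz(yaw) Ry(pitch) Rx(roll)).
In Python, from bench import r, eyes gives the robot as it stands.
- The arm moves only by the shell command python3 -m crank 'ROWS'. ROWS is a JSON object of lists of equal length, an entry for each row: "claw": the closure, from 0 (fully open) to 1 (shut); "slide": the shift along the tool's x, y, z each as a share of 0.1 m, from -1 to 1, a list of three; "turn": the turn about the tool's z as a share of pi rad, from -1 to 1. In form: {"claw": [claw, ...], "slide": [[tx, ty, tz], ...], "turn": [turn, ...]}. A call has 1 to 5 rows; each row is the pose to reach, as a shift and turn from the pose commanded when the call began, along the tool's axes at that moment, turning the shorter way round; what a row does not reach only later rows make up. A row lasts 1/10 s, in which the tool goes at most 50 mm and 8.59 degrees, less where a joint would pass 70% of its speed; a pose out of reach is approached as far as the arm can. A call with a number of a shift or a turn outside -1 to 1 is refused whole. A call with a gripper value outside its range is refused whole. The fingers move at their own pace and stop on an object; the grip force is fixed at half the most. Time passes only in rows, so rows that repeat a pose let the fingers close. It gives the time, the measured TCP pose, the force, the opening and the grip force at its end, in the units of the state.
- r.state(): the state, without advancing time (a new reading comes with each control period).
- eyes.snapshot(name): name is "scene" or "top" or "wrist"; returns (picture, depth): 384x512x3 uint8, red, green, blue; 384x512 float32, m along the optical axis (not along the pixel's ray), 0 where there is no reading.
- eyes.camera_info(name): a dict with "fx", "fy", "cx", "cy" (pixels), "rvec" (rotation vector, rad) and "tvec" (3), from world to camera coordinates, as OpenCV has them; the wrist camera has in their place "hand_eye" (4x4, takes a point from camera to tool coordinates, whose origin is the TCP and whose axes are the flange's). Camera axes: x right, y down, z forward; pixel columns grow to the right and rows downward; lengths in m; the calibration is good to about 2 mm. A picture is of the moment at which its call begins: read the wrist's pose just before it. camera_info takes no time and is no camera call.
- r.finish_job(): hands the job in; it is judged then, once.
Trained networks look in the newest picture that a camera, given by its name, has taken for a name from the list of things; names that differ only in an ending like _2 or _b are one class to them, and where a whole thing is asked for, a point or a joint stands for the part that bears it (a point fixed in the world has none). Each returns a list of dicts, best first, with "score" (0 to 1); they miss things now and then, are a little off and sometimes report something else, mostly with a low value. They report only what shows in the picture. A call takes as long as a camera call. They do not tell look-alikes from the thing itself.
- eyes.outline_of(camera, label): "mask" (384x512 bool, what is visible of it) and "centre" ([row, column] in pixels, amid what is visible of it).
The state is a dict: "t": time; "joints": joint angles; "qd": joint speeds; "joint_torque": joint torques, N m; "eef_pos": TCP position; "ee_rot": TCP orientation; "ft_force": force on the tool from outside, world axes, zero at the start; "wrist_torque": the same for the moment, N m; "width": finger opening in m; "grip_force": force on a finger pad.
Only numpy, scipy, OpenCV 4.12 (cv2) and the standard library are available. Lean on these libraries where they do the work, as an engineer would, in place of code of your own. Each camera call takes 0.05 s, during which the arm holds its last target. There are 200 camera calls.

## Working session

There is one attempt and no reset: what is moved stays moved. The work goes in short steps, Python scripts to look and compute and a shell command to move; the robot and the scene stay as the last step left them, time stands still between calls to the robot, and variables do not carry over. Pictures are saved under pics/ and viewed, at most 11 in all, crops included, and the job is handed in when it is done.

```bash
ls; mkdir -p pics; cat > h.py <<'E'
import numpy as np, cv2
from bench import r, eyes
from scipy.spatial.transform import Rotation as R
def pose():
    s=r.state(); T=np.eye(4); T[:3,:3]=R.from_euler('xyz',s['ee_rot']).as_matrix(); T[:3,3]=s['eef_pos']; return T
def cam2world(name,T=None):
    i=eyes.camera_info(name)
    if 'hand_eye' in i: return i,(pose() if T is None else T)@np.array(i['hand_eye'])
    M=np.eye(4); M[:3,:3]=cv2.Rodrigues(np.array(i['rvec'],float))[0]; M[:3,3]=np.ravel(i['tvec']); return i,np.linalg.inv(M)
def pts(i,M,d,mask):
    v,u=np.nonzero(mask&(d>0)); z=d[v,u]
    return (np.c_[(u-i['cx'])/i['fx']*z,(v-i['cy'])/i['fy']*z,z])@M[:3,:3].T+M[:3,3]
def ray(i,M,u,v,z):
    d=M[:3,:3]@[(u-i['cx'])/i['fx'],(v-i['cy'])/i['fy'],1]; return M[:3,3]+d*(z-M[2,3])/d[2]
def project(i,M,p):
    q=np.linalg.inv(M)@np.r_[p,1]; return q[0]/q[2]*i['fx']+i['cx'],q[1]/q[2]*i['fy']+i['cy']
E
cat > look.py <<'E'
from h import *
import sys
print(r.state())
ims=[]
for n in ['scene','top']:
    p,d=eyes.snapshot(n); i,M=cam2world(n); np.savez(f'{n}.npz',p=p,d=d,M=M)
    print(n,M[:3,3].round(3),i['fx'])
    cv2.imwrite(f'pics/{n}0.png',p[:,:,::-1])
    for l in ['carbon_ring','ceramic_ring','spring_cup','shaft_nose','pump','lever_grip','hold_arm','cartridge_a','loupe','stamp']:
        for o in eyes.outline_of(n,l):
            P=pts(i,M,d,o['mask']); 
            if len(P): print(n,l,round(o['score'],2),np.round(o['centre']),o['mask'].sum(),np.median(P,0).round(3),np.percentile(P[:,2],95).round(3))
E
python3 look.py
```

```text
pics
{'t': 0.0, 'joints': array([ 9.21194909e-01,  2.59340237e-01,  1.53607939e+00, -9.26215016e-06,
        1.34800746e+00, -2.02787099e-01]), 'qd': array([ 0.0007873 ,  0.00138557,  0.00010056,  0.00119732, -0.0006477 ,
       -0.00136566]), 'joint_torque': array([-5.57217879e-05, -4.46023321e+01, -2.90573251e+01, -4.65095927e-04,
        1.17481209e-02,  4.78855611e-05]), 'eef_pos': array([0.2373012 , 0.49558771, 0.23047767]), 'ee_rot': array([-3.13979399e+00, -3.60609668e-04,  2.69478007e+00]), 'ft_force': array([ 1.1245679 ,  0.25970355, -0.91041587]), 'wrist_torque': array([-0.01399728, -0.07371907,  0.02939543]), 'grip_force': 0.0, 'width': 0.08532704624625942}
scene [ 0.025 -0.75   0.732] 467.96100584343975
scene carbon_ring 0.74 [223. 380.] 1002 [ 0.614 -0.272  0.158] 0.212
scene carbon_ring 0.45 [170. 204.] 71 [0.501 0.344 0.007] 0.012
scene ceramic_ring 0.7 [236. 271.] 144 [ 0.511 -0.022  0.008] 0.011
scene ceramic_ring 0.7 [255. 265.] 225 [ 0.454 -0.08   0.008] 0.011
scene ceramic_ring 0.48 [214. 257.] 136 [0.514 0.067 0.008] 0.011
scene spring_cup 0.58 [287. 345.] 254 [ 
[... 883 characters left out ...]
3  0.009] 0.012
top ceramic_ring 0.43 [192. 251.] 162 [0.513 0.07  0.009] 0.012
top spring_cup 0.58 [186. 387.] 145 [ 0.521 -0.267  0.051] 0.053
top shaft_nose 0.7 [173. 385.] 3412 [ 0.563 -0.264  0.02 ] 0.19
top pump 0.88 [173. 385.] 3439 [ 0.565 -0.263  0.019] 0.19
top lever_grip 0.69 [132. 400.] 701 [ 0.617 -0.268  0.177] 0.214
top lever_grip 0.36 [183. 385.] 191 [ 0.523 -0.267  0.05 ] 0.053
top hold_arm 0.65 [136. 402.] 786 [ 0.617 -0.269  0.159] 0.214
top cartridge_a 0.91 [220. 135.] 834 [0.438 0.343 0.042] 0.045
top cartridge_a 0.67 [165. 241.] 715 [0.571 0.085 0.042] 0.045
top loupe 0.55 [174. 132.] 196 [0.552 0.353 0.032] 0.034
top stamp 0.63 [212. 251.] 159 [0.464 0.065 0.021] 0.044
```

```bash
python3 - <<'E'
import cv2,numpy as np
a=cv2.imread('pics/scene0.png')[120:340,150:450];b=cv2.imread('pics/top0.png')[90:260,90:450]
a=cv2.resize(a,None,fx=1.35,fy=1.35,interpolation=3);b=cv2.resize(b,None,fx=2,fy=2,interpolation=3)
c=np.zeros((297+340,720,3),np.uint8)
c=cv2.resize(b,(720,340)); c=np.vstack([c,np.zeros((260,720,3),np.uint8)]); a=cv2.resize(a,(355,260)); c[340:,:355]=a
p=cv2.imread('pics/scene0.png')[200:340,290:440]; c[340:,400:400+279]=cv2.resize(p,(279,260))
cv2.imwrite('pics/v1.png',c)
E
```

```text
(no output)
```

View pics/v1.png

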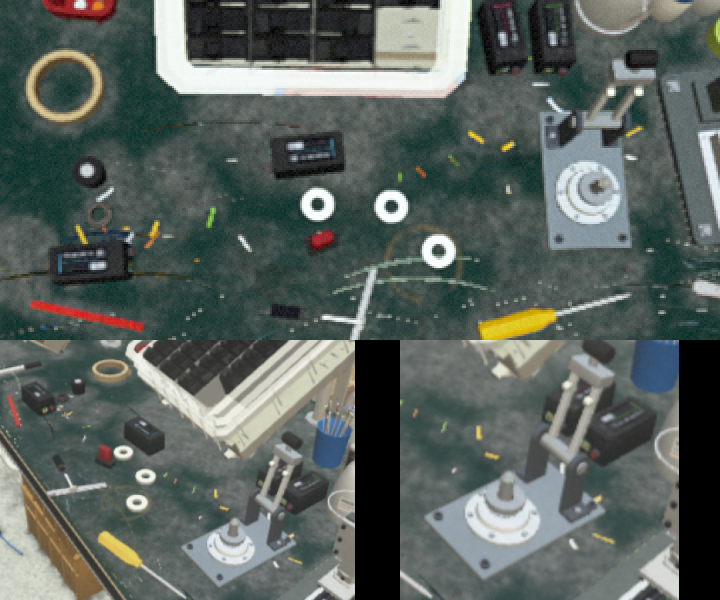

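The overview shows the carbon ring at top pixel (140,196) between the loupe (132,174) and cartridge A (135,220). There are three white rings, at (249,192), (285,193) and (309,215). The leftmost, (249,192), between the stamp and cartridge B, is the one meant. The pump's shaft is at about (387,183) with its arm leaning back.

```bash
cat > go.py <<'E'
import sys
from h import *
x,y,z,yaw=map(float,sys.argv[1:5]); T=pose(); s=r.state()
d=T[:3,:3].T@(np.array([x,y,z])-T[:3,3]); w=(-(yaw-s['ee_rot'][2])+np.pi)%(2*np.pi)-np.pi
print('pos',s['eef_pos'].round(4),'rpy',s['ee_rot'].round(4),'w',round(s['width'],4),'slide',(d/.1).round(3),'turn',round(w/np.pi,4),'t',round(s['t'],2))
E
python3 - <<'E'
from h import *
print(np.round(eyes.camera_info('wrist')['hand_eye'],3), eyes.camera_info('wrist')['fx'])
Z=np.load('top.npz'); p=Z['p'];d=Z['d'];i,M=cam2world('top')
for n,b in [('cart_a',(235,115,200,160)),]: pass
# precise: object footprints
for l in ['cartridge_a','stamp','loupe']:
    for o in eyes.outline_of('top',l):
        P=pts(i,M,d,o['mask']);P=P[P[:,2]>P[:,2].max()-.012]
        print(l,round(o['score'],2),cv2.minAreaRect((P[:,:2]*1000).astype(np.float32)))
E
python3 go.py 0.42 0.347 0.2 3.1416
```

```text
[[ 0.    -0.955 -0.296  0.076]
 [ 1.     0.     0.    -0.001]
 [ 0.    -0.296  0.955 -0.142]
 [ 0.     0.     0.     1.   ]] 322.3380705738118
cartridge_a 0.91 ((439.5126037597656, 348.2076416015625), (44.20133972167969, 89.3991470336914), 5.672296047210693)
cartridge_a 0.67 ((574.9310913085938, 82.65908813476562), (43.02036666870117, 89.4953842163086), 6.595181465148926)
stamp 0.63 ((467.466552734375, 65.41327667236328), (16.60561180114746, 25.818429946899414), 19.850482940673828)
loupe 0.55 ((553.1867065429688, 354.7784729003906), (35.0200080871582, 34.56431198120117), 45.615501403808594)
pos [0.2376 0.496  0.2313] rpy [-3.1415  0.      2.6948] w 0.0853 slide [-2.289 -0.556  0.313] turn -0.1422 t 1.25
```

```bash
python3 go.py 0.50 0.347 0.11 3.24
```

```text
pos [0.2376 0.496  0.2313] rpy [-3.1415  0.      2.6948] w 0.0853 slide [-3.01  -0.21   1.213] turn -0.1735 t 1.25
```

```bash

python3 -m crank '{"claw":[0,0,0],"slide":[[-0.5,0,0],[-1,0,0],[-1,-0.1,0]],"turn":[0,0,0]}' >/dev/null
python3 -m crank '{"claw":[0,0,0],"slide":[[-0.5,0,0],[-1,0,0],[-1,-0.1,0.3]],"turn":[0,0,0]}' >/dev/null
python3 -m crank '{"claw":[0,0,0,0,0],"slide":[[-0.5,0,0.3],[-1,0,0.6],[-1,0,0.9],[-1,0,0.9],[-1,0,0.9]],"turn":[0,-0.05,-0.1,-0.1735,-0.1735]}'
cat > wl.py <<'E'
from h import *
import sys
tag=sys.argv[1]; labs=sys.argv[2:]
T=pose(); p,d=eyes.snapshot('wrist'); i,M=cam2world('wrist',T)
np.savez(f'w_{tag}.npz',p=p,d=d,M=M,T=T); cv2.imwrite(f'pics/w_{tag}.png',p[:,:,::-1])
print('T',T[:3,3].round(4),R.from_matrix(T[:3,:3]).as_euler('xyz').round(4))
for l in labs:
    for o in eyes.outline_of('wrist',l):
        m=o['mask']; P=pts(i,M,d,m); top=np.percentile(P[:,2],90); Q=P[P[:,2]>top-.004]
        (u,v),s,a=cv2.fitEllipse(cv2.convexHull(np.argwhere(m)[:,::-1].astype(np.int32))) 
        print(l,round(o['score'],2),np.round(o['centre']),m.sum(),'med',np.median(P,0).round(4),'ztop',top.round(4),'ell',np.round([u,v,*s],1),'ray@ztop',ray(i,M,u,v,top).round(4), 'circ',np.round(cv2.minEnclosingCircle((Q[:,:2]*1000).astype(np.float32))[0],1),np.round((Q.min(0)+Q.max(0))/2,4))
E
python3 wl.py a carbon_ring loupe cartridge_a
```

```text
t: 2.35
eef_pos: [0.4988, 0.3474, 0.1091]
ee_rot: [-3.141, -0.004, -3.04]
ft_force: [0.3, 0.2, 0.8]
width: 0.0853
grip_force: 0.0
T [0.4988 0.3474 0.1091] [-3.1405 -0.004  -3.0395]
carbon_ring 0.93 [188. 251.] 928 med [0.499  0.3479 0.0084] ztop 0.0118 ell [254.6 194.   39.6  40.7] ray@ztop [0.4989 0.3485 0.0118] circ [501.1 349.1] [0.5011 0.3493 0.0105]
carbon_ring 0.17 [120. 271.] 9746 med [0.4376 0.3509 0.042 ] ztop 0.0429 ell [269.5 117.1 105.  162.2] ray@ztop [0.4374 0.3515 0.0429] circ [438.4 351.4] [0.4385 0.3515 0.0421]
loupe 0.66 [263. 261.] 2212 med [0.5476 0.3585 0.0317] ztop 0.0327 ell [261.2 262.9  49.6  57.3] ray@ztop [0.5465 0.3584 0.0327] circ [552.5 358.9] [0.5521 0.3591 0.0314]
cartridge_a 0.75 [118. 269.] 9743 med [0.4376 0.3512 0.042 ] ztop 0.0429 ell [269.9 115.8  92.2 171.2] ray@ztop [0.4366 0.3516 0.0429] circ [438.  351.8] [0.4385 0.3517 0.0421]
```

View pics/w_a.png

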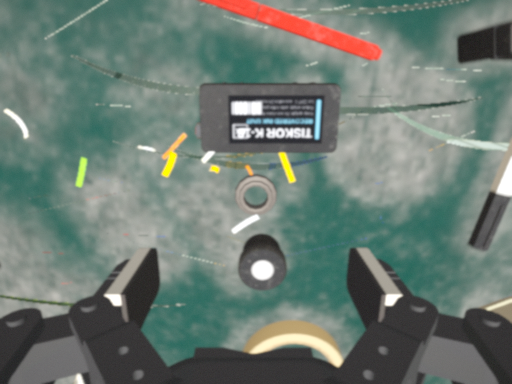

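The close view shows the carbon ring (nose up) at (255,194), the loupe at (262,263) and cartridge A at (270,117). The fingers stand either side, clear of both neighbours. I'll go lower for a second view while testing the claw scale.

```bash
python3 go.py 0.500 0.3490 0.05 3.24
python3 -m crank '{"claw":[0.1,0.2,0.3,0.3,0.3],"slide":[[-0.01,0.015,0.2],[-0.01,0.015,0.4],[-0.01,0.015,0.59],[-0.01,0.015,0.59],[-0.01,0.015,0.59]],"turn":[0,0,0,0,0]}'
python3 wl.py b carbon_ring loupe
```

```text
pos [0.4993 0.3486 0.1115] rpy [ 3.1414e+00  2.0000e-04 -3.0459e+00] w 0.0855 slide [-0.007  0.003  0.615] turn -0.0009 t 2.55
t: 3.05
eef_pos: [0.5003, 0.3502, 0.0528]
ee_rot: [3.142, 0.0, -3.044]
ft_force: [-0.0, 0.1, 0.8]
width: 0.0601
grip_force: 0.0
T [0.5003 0.3502 0.0528] [ 3.1416  0.     -3.0441]
carbon_ring 0.83 [206. 249.] 1625 med [0.498  0.3487 0.0079] ztop 0.0117 ell [250.9 217.9  50.6  53.1] ray@ztop [0.4983 0.3487 0.0117] circ [501.2 349. ] [0.501  0.349  0.0104]
carbon_ring 0.54 [124. 267.] 17924 med [0.4371 0.3511 0.042 ] ztop 0.0429 ell [267.3 120.8 126.2 232.5] ray@ztop [0.4369 0.3505 0.0429] circ [439.1 351.5] [0.4386 0.3515 0.0417]
loupe 0.96 [302. 262.] 3744 med [0.5458 0.3582 0.0316] ztop 0.0327 ell [258.8 303.8  63.7  76.9] ray@ztop [0.5437 0.3578 0.0327] circ [552.1 359. ] [0.552  0.3592 0.0313]
loupe 0.44 [212. 249.] 1781 med [0.499  0.3487 0.0077] ztop 0.0116 ell [251.1 218.   51.8  54.3] ray@ztop [0.4984 0.3487 0.0116] circ [501.3 349. ] [0.5015 0.3491 0.0104]
```

```bash

python3 -m crank '{"claw":[0.4,0.45,0.5,0.5,0.5],"slide":[[0.005,-0.005,0.2],[0.005,-0.005,0.4],[0.005,-0.005,0.47],[0.005,-0.005,0.47],[0.005,-0.005,0.47]],"turn":[0,0,0,0,0]}'
python3 -m crank '{"claw":[0.52,0.54,0.54,0.54,0.54],"slide":[[0,0,0],[0,0,0],[0,0,0],[0,0,0],[0,0,0]],"turn":[0,0,0,0,0]}'
```

```text
t: 3.7
eef_pos: [0.5006, 0.3498, 0.0063]
ee_rot: [3.141, 0.001, -3.043]
ft_force: [0.6, 0.6, 0.2]
width: 0.0429
grip_force: 0.0
t: 4.2
eef_pos: [0.5, 0.3494, 0.0055]
ee_rot: [3.142, 0.0, -3.043]
ft_force: [-0.0, -0.9, -0.6]
width: 0.0393
grip_force: 0.0
```

```bash

python3 -m crank '{"claw":[0.55,0.56,0.57,0.58,0.58],"slide":[[0,0,0.03],[0,0,0.03],[0,0,0.03],[0,0,0.03],[0,0,0.03]],"turn":[0,0,0,0,0]}'
python3 -m crank '{"claw":[0.585,0.59,0.595,0.6,0.6],"slide":[[0,0,0],[0,0,0],[0,0,0],[0,0,0],[0,0,0]],"turn":[0,0,0,0,0]}'
```

```text
t: 4.7
eef_pos: [0.5, 0.3494, 0.0023]
ee_rot: [-3.142, 0.0, -3.043]
ft_force: [0.2, -0.1, 0.2]
width: 0.0356
grip_force: 0.0
t: 5.2
eef_pos: [0.5, 0.3494, 0.0024]
ee_rot: [-3.142, 0.0, -3.043]
ft_force: [1.1, 0.2, -0.2]
width: 0.0341
grip_force: 0.6
```

```bash

python3 -m crank '{"claw":[0.603,0.603,0.603],"slide":[[0,0,0],[0,0,0],[0,0,0]],"turn":[0,0,0]}'
python3 -m crank '{"claw":[0.606,0.606,0.606],"slide":[[0,0,0],[0,0,0],[0,0,0]],"turn":[0,0,0]}'
```

```text
t: 5.5
eef_pos: [0.4999, 0.3494, 0.0024]
ee_rot: [3.142, 0.0, -3.043]
ft_force: [0.1, 0.1, 0.2]
width: 0.0337
grip_force: 2.2
t: 5.8
eef_pos: [0.5, 0.3494, 0.0024]
ee_rot: [3.142, 0.0, -3.043]
ft_force: [0.1, -0.6, 1.4]
width: 0.0337
grip_force: 4.5
```

```bash

python3 -m crank '{"claw":[0.61,0.614,0.614],"slide":[[0,0,0],[0,0,0],[0,0,0]],"turn":[0,0,0]}'
python3 -m crank '{"claw":[0.618,0.62,0.62],"slide":[[0,0,0],[0,0,0],[0,0,0]],"turn":[0,0,0]}'
```

```text
t: 6.1
eef_pos: [0.5, 0.3494, 0.0025]
ee_rot: [3.142, 0.0, -3.043]
ft_force: [-1.5, -1.5, 2.7]
width: 0.0332
grip_force: 12.7
t: 6.4
eef_pos: [0.5, 0.3494, 0.0025]
ee_rot: [-3.142, 0.0, -3.043]
ft_force: [-1.3, -1.5, 4.9]
width: 0.0327
grip_force: 19.9
```

```bash

python3 -m crank '{"claw":[0.62,0.62,0.62,0.62,0.62],"slide":[[0,0,-0.1],[0,0,-0.3],[0,0,-0.6],[0,0,-1],[0,0,-1]],"turn":[0,0,0,0,0]}'
python3 -m crank '{"claw":[0.62,0.62,0.62],"slide":[[0,0,-0.4],[0,0,-0.6],[0,0,-0.6]],"turn":[0,0,0]}'
python3 wl.py c carbon_ring
python3 - <<'E'
from h import *
# pump geometry from top+scene depth
for n in ['top','scene']:
    Z=np.load(n+'.npz');d=Z['d'];i,M=cam2world(n)
    P=pts(i,M,d,np.ones_like(d,bool))
    S=P[(abs(P[:,0]-.525)<.05)&(abs(P[:,1]+.27)<.05)]
    for a,b in [(.058,.09),(.045,.055)]:
        Q=S[(S[:,2]>a)&(S[:,2]<b)]; print(n,a,len(Q),((Q.min(0)+Q.max(0))/2).round(4),Q.mean(0).round(4),Q.max(0)-Q.min(0))
    Q=P[(abs(P[:,0]-.54)<.12)&(abs(P[:,1]+.27)<.08)&(P[:,2]>.008)&(P[:,2]<.016)]
    print(n,'plate',cv2.minAreaRect((Q[:,:2]*1000).astype(np.float32)))
E
```

```text
t: 6.9
eef_pos: [0.5035, 0.3513, 0.1085]
ee_rot: [3.138, 0.01, -3.043]
ft_force: [1.4, 1.2, 0.5]
width: 0.0326
grip_force: 19.7
t: 7.2
eef_pos: [0.5018, 0.3504, 0.1658]
ee_rot: [3.139, 0.006, -3.043]
ft_force: [0.5, 0.6, 0.6]
width: 0.033
grip_force: 19.7
T [0.5018 0.3504 0.1658] [ 3.1393  0.0064 -3.0432]
carbon_ring 0.64 [247. 253.] 2937 med [0.4997 0.3498 0.171 ] ztop 0.1748 ell [252.4 257.7  66.5  69.3] ray@ztop [0.4992 0.3497 0.1748] circ [503.  350.3] [0.5029 0.3503 0.1734]
top 0.058 49 [ 0.5261 -0.2713  0.0716] [ 0.5253 -0.2687  0.0755] [0.01318931 0.01486572 0.02617442]
top 0.045 190 [ 0.5273 -0.2711  0.0501] [ 0.5253 -0.2688  0.0504] [0.04316201 0.04364742 0.00936155]
top plate ((546.3441772460938, -271.12579345703125), (179.2447052001953, 105.09976196289062), 0.702901303768158)
scene 0.058 83 [ 0.5237 -0.2708  0.0709] [ 0.5226 -0.2724  0.0722] [0.01167117 0.01335509 0.02530346]
scene 0.045 234 [ 0.5251 -0.2699  0.05  ] [ 0.5215 -0.2735  0.0496] [0.04403972 0.04406312 0.00996825]
scene plate ((544.8129272460938, -270.19158935546875), (105.20343017578125, 181.42587280273438), 89.89067840576172)
```

View pics/w_c.png

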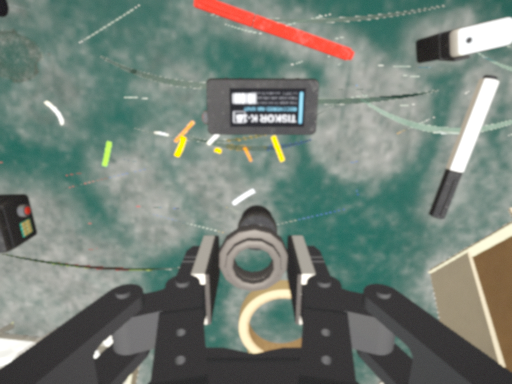

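The ring is held level, nose up, at (254,258) between the pads, with nothing disturbed. Now to the pump, stopping 80 mm to its left to see the shaft past the held ring.

```bash
python3 go.py 0.525 -0.19 0.166 3.1416
```

```text
pos [0.4997 0.3494 0.162 ] rpy [ 3.1415  0.     -3.0433] w 0.0328 slide [ 0.278 -5.392 -0.041] turn 0.0313 t 7.3
```

```bash

python3 -m crank '{"claw":[0.62,0.62,0.62],"slide":[[0,-0.2,0],[0,-0.6,-0.04],[0,-1,-0.04]],"turn":[0,0,0]}' >/dev/null
python3 -m crank '{"claw":[0.62,0.62,0.62],"slide":[[0,-0.4,0],[0,-0.8,0],[0,-1,0]],"turn":[0,0,0]}' >/dev/null
python3 -m crank '{"claw":[0.62,0.62,0.62],"slide":[[0.1,-0.4,0],[0.2,-0.8,0],[0.278,-1,0]],"turn":[0,0,0]}' >/dev/null
python3 -m crank '{"claw":[0.62,0.62,0.62],"slide":[[0,-0.4,0],[0,-0.8,0],[0,-1,0]],"turn":[0,0,0]}' >/dev/null
python3 -m crank '{"claw":[0.62,0.62,0.62],"slide":[[0,-0.4,0],[0,-0.8,0],[0,-1,0]],"turn":[0,0,0.0313]}' >/dev/null
python3 -m crank '{"claw":[0.62,0.62,0.62,0.62,0.62],"slide":[[0,-0.2,0],[0,-0.4,0],[0,-0.4,0],[0,-0.4,0],[0,-0.4,0]],"turn":[0,0,0,0,0]}'
python3 wl.py d spring_cup shaft_nose carbon_ring hold_arm
python3 - <<'E'
from h import *
Z=np.load('w_d.npz');d=Z['d'];i,M=cam2world('wrist',Z['T'])
P=pts(i,M,d,np.ones_like(d,bool))
S=P[(abs(P[:,0]-.525)<.05)&(abs(P[:,1]+.27)<.04)]
for a,b in [(.079,.09),(.072,.09),(.058,.072),(.045,.055)]:
    Q=S[(S[:,2]>a)&(S[:,2]<b)]; print(a,len(Q),((Q.min(0)+Q.max(0))/2).round(4),Q.mean(0).round(4),Q.max(0)-Q.min(0))
Q=P[(abs(P[:,0]-.54)<.12)&(abs(P[:,1]+.27)<.08)&(P[:,2]>.008)&(P[:,2]<.016)]
print('plate',cv2.minAreaRect((Q[:,:2]*1000).astype(np.float32)))
for z,p in [(.083,(.5256,-.2706)),(.05,(.5256,-.2706))]: print(project(i,M,[*p,z]))
E
```

```text
t: 9.3
eef_pos: [0.5207, -0.1898, 0.1653]
ee_rot: [3.14, -0.002, -3.141]
ft_force: [0.0, -0.5, -0.3]
width: 0.0332
grip_force: 19.8
T [ 0.5207 -0.1898  0.1653] [ 3.1401e+00 -1.8000e-03 -3.1413e+00]
spring_cup 0.82 [185. 165.] 1495 med [ 0.521  -0.2642  0.0492] ztop 0.0501 ell [159.5 191.3  50.1  52.7] ray@ztop [ 0.5246 -0.2679  0.0501] circ [ 526.3 -269.1] [ 0.526  -0.2692  0.0591]
spring_cup 0.41 [288. 148.] 406 med [ 0.5942 -0.27    0.0826] ztop 0.1551 ell [129.8 336.3  86.7 127.9] ray@ztop [ 0.5791 -0.2606  0.1551] circ [ 557.7 -233.7] [ 0.5577 -0.2344  0.2016]
shaft_nose 0.64 [186. 165.] 17892 med [ 0.5208 -0.2683  0.0121] ztop 0.0498 ell [162.8 218.1 137.1 331.2] ray@ztop [ 0.5488 -0.2672  0.0498] circ [ 560.8 -248. ] [ 0.5588 -0.2516  0.1466]
carbon_ring 0.91 [246. 252.] 2901 med [ 0.518  -0.1905  0.1706] ztop 0.1743 ell [252.6 257.3  65.9  68.9] ray@ztop [ 0.5179 -0.1902  0.1743] circ [ 521.8 -190. ] [ 0.5222 -0.19    0.1732]
hold_arm 0.87 [285. 147.] 474 med [ 0.594  -0.2699  0.0824] ztop 0.1559 ell [130.4 336.3  84.3 131.9] ray@ztop [ 0.5784 -0.2599  0.1559] circ [ 560.2 -237.7] [ 0.5601 -0.2359  0.1998]
0.079 134 [ 0.5262 -0.2685  0.0815] [ 0.5259 -0.2685  0.0813] [0.00942449 0.01009907 0.00491549]
0.072 308 [ 0.5263 -0.2686  0.078 ] [ 0.5247 -0.2676  0.0785] [0.01482558 0.01385763 0.01192885]
0.058 134 [ 0.5247 -0.2669  0.065 ] [ 0.5222 -0.2652  0.0653] [0.01167682 0.01113324 0.01388613]
0.045 1523 [ 0.526  -0.2692  0.05  ] [ 0.5234 -0.2668  0.0492] [0.0428294  0.04373331 0.00997017]
plate ((546.4201049804688, -268.725341796875), (179.76414489746094, 103.45514678955078), 0.9148867130279541)
(np.float64(143.65290352814932), np.float64(205.79665877940982))
(np.float64(156.36865938999262), np.float64(192.39677795906118))
```

View pics/w_d.png

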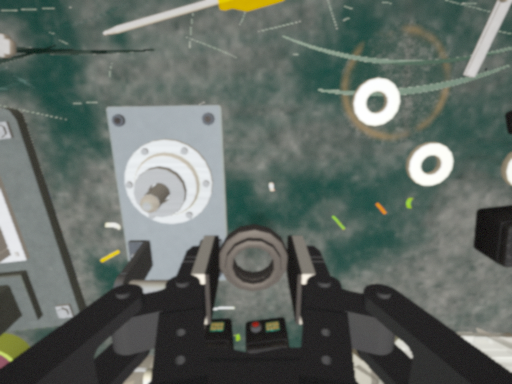

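The cup is at (160,191) with the shaft tip at (150,203), and the held ring is at (253,258), all clear. I'll fit the silhouettes of ring and cup in this one image so the calibration bias cancels.

```bash
cat > fit.py <<'E'
from h import *
from scipy.optimize import minimize
def sil(i,M,c,circs,shape=(384*4,512*4)):
    t=np.linspace(0,2*np.pi,60); C=np.linalg.inv(M)
    q=[]
    for rr,h in circs:
        p=np.c_[c[0]+rr*np.cos(t),c[1]+rr*np.sin(t),np.full(60,c[2]+h)]@C[:3,:3].T+C[:3,3]
        q.append(np.c_[p[:,0]/p[:,2]*i['fx']+i['cx'],p[:,1]/p[:,2]*i['fy']+i['cy']])
    m=np.zeros(shape,np.uint8); cv2.fillConvexPoly(m,cv2.convexHull((np.vstack(q)*4+1.5).astype(np.float32)).round().astype(np.int32),1); return m>0
def fit(i,M,mask,c,circs,hull=True,excl=None):
    m=mask.astype(np.uint8)
    n,l,st,_=cv2.connectedComponentsWithStats(m); m=(l==1+np.argmax(st[1:,4])).astype(np.uint8)
    if hull: h=cv2.convexHull(np.argwhere(m)[:,::-1].astype(np.int32)); m=cv2.fillConvexPoly(np.zeros_like(m),h,1)
    m4=cv2.resize(m,None,fx=4,fy=4,interpolation=0)>0
    f=lambda p:(sil(i,M,[p[0]/1000,p[1]/1000,c[2]],circs)!=m4).sum()/16
    s=minimize(f,np.array(c[:2])*1000,method='Nelder-Mead',options=dict(initial_simplex=np.array(c[:2])*1000+[[3,1],[-3,2],[0,-3]]))
    return s.x.round(2),s.fun,m.sum()
CARB=[(.017,0),(.017,.008),(.0135,.012)]; CER=[(.021,0),(.021,.009)]
E
python3 - <<'E'
from fit import *
Z=np.load('w_d.npz');i,M=cam2world('wrist',Z['T']);T=Z['T']
o=eyes.outline_of('wrist','carbon_ring')[0]
print('ring',fit(i,M,o['mask'],[.519,-.19,.1625],CARB),'TCP',T[:3,3].round(4), 'T now',r.state()['eef_pos'].round(4))
o=eyes.outline_of('wrist','spring_cup')[0]
print('cup',fit(i,M,o['mask'],[.525,-.27,.05],[(.022,0)]))
# ring's look on the bench (frame b)
E
python3 go.py 0.5265 -0.269 0.125 3.1416
```

```text
ring (array([ 522.98, -190.34]), np.float64(371.6875), np.uint64(3614)) TCP [ 0.5207 -0.1898  0.1653] T now [ 0.5214 -0.1904  0.1664]
cup (array([ 525.06, -267.82]), np.float64(103.0), np.uint64(2114))
pos [ 0.5214 -0.1905  0.1664] rpy [-3.1415e+00  2.0000e-04 -3.1410e+00] w 0.0325 slide [-0.05  -0.785  0.414] turn 0.0002 t 9.65
```

```bash
cat > ov.py <<'E'
from h import *
def draw(img,i,M,c,circs,col,s=4,o=(0,0)):
    t=np.linspace(0,2*np.pi,80)
    for rr,h in circs:
        q=np.array([project(i,M,[c[0]+rr*np.cos(a),c[1]+rr*np.sin(a),c[2]+h]) for a in t])
        cv2.polylines(img,[((q-o+.5)*s).astype(np.int32)],True,col,1)
E
python3 - <<'E'
from ov import *
Z=np.load('w_d.npz');i,M=cam2world('wrist',Z['T']);p=Z['p'][:,:,::-1]
def crop(x,y,w,h,s): return cv2.resize(np.ascontiguousarray(p[y:y+h,x:x+w]),None,fx=s,fy=s,interpolation=cv2.INTER_CUBIC)
a=crop(205,210,100,90,4); b=a.copy()
draw(a,i,M,[.5207,-.19,.1625],[(.0095,.012),(.0135,.012),(.017,.008)],(0,255,0),4,(205,210))
draw(b,i,M,[.5227,-.19,.1625],[(.0095,.012),(.0135,.012),(.017,.008)],(0,0,255),4,(205,210))
c=crop(110,130,100,60+30,4)
draw(c,i,M,[.526,-.269,0],[(.022,.05),(.0075,.075),(.004,.083)],(0,255,0),4,(110,130))
cv2.imwrite('pics/ov1.png',np.vstack([np.hstack([a,b])[:, :800],np.hstack([c,c*0])])[:600] if 0 else cv2.resize(np.vstack([np.hstack([a,b]),np.hstack([c,c*0])]),(667,600)))
E
```

```text
(no output)
```

View pics/ov1.png

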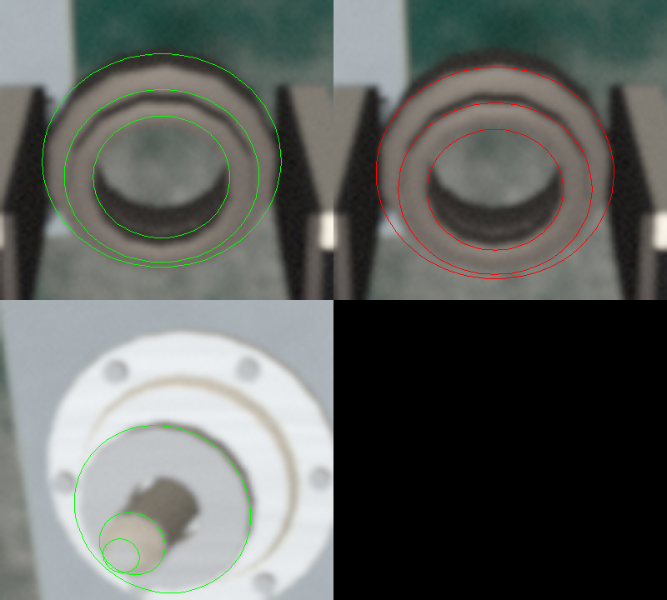

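The overlay shows that the cup at (0.526,-0.269) fits its edge and shaft well. The held ring lies within 1 mm of the TCP in x (bore centre between the two candidates). I'll move over the shaft.

```bash
python3 go.py 0.5257 -0.269 0.100 3.1416
python3 -m crank '{"claw":[0.62,0.62,0.62,0.62,0.62],"slide":[[-0.02,-0.3,0],[-0.043,-0.6,0],[-0.043,-0.785,0],[-0.043,-0.785,0.2],[-0.043,-0.785,0.4]],"turn":[0,0,0,0,0]}'
python3 -m crank '{"claw":[0.62,0.62,0.62,0.62,0.62],"slide":[[0,0,0.1],[0,0,0.24],[0,0,0.24],[0,0,0.24],[0,0,0.24]],"turn":[0,0,0,0,0]}'
python3 wl.py e carbon_ring
python3 go.py 0.5257 -0.269 0.100 3.1416
python3 - <<'E'
from ov import *
Z=np.load('w_e.npz');i,M=cam2world('wrist',Z['T']);p=Z['p'][:,:,::-1];T=Z['T'][:3,3]
def crop(x,y,w,h,s): return cv2.resize(np.ascontiguousarray(p[y:y+h,x:x+w]),None,fx=s,fy=s,interpolation=cv2.INTER_CUBIC)
a=crop(195,200,110,100,5)
draw(a,i,M,[.526,-.269,0],[(.0075,.075),(.004,.083)],(0,255,0),5,(195,200))
draw(a,i,M,[T[0]+.0004,T[1],T[2]-.0027],[(.0095,.012)],(0,0,255),5,(195,200))
cv2.imwrite('pics/ov2.png',a)
E
```

```text
pos [ 0.5214 -0.1905  0.1664] rpy [-3.1415e+00  2.0000e-04 -3.1410e+00] w 0.0325 slide [-0.042 -0.785  0.664] turn 0.0002 t 9.65
t: 10.15
eef_pos: [0.5259, -0.2704, 0.1264]
ee_rot: [-3.141, 0.001, 3.14]
ft_force: [-0.4, 0.1, -0.6]
width: 0.0328
grip_force: 19.8
t: 10.65
eef_pos: [0.5262, -0.2697, 0.1032]
ee_rot: [-3.141, 0.001, -3.141]
ft_force: [0.6, -0.3, -0.3]
width: 0.0328
grip_force: 19.8
T [ 0.5262 -0.2697  0.1032] [-3.1406e+00  1.3000e-03 -3.1414e+00]
carbon_ring 0.91 [249. 252.] 2910 med [ 0.5236 -0.2703  0.1085] ztop 0.1123 ell [252.5 257.3  66.   69.4] ray@ztop [ 0.5233 -0.2701  0.1123] circ [ 527.3 -270.1] [ 0.5272 -0.2701  0.1111]
pos [ 0.5262 -0.2697  0.1033] rpy [-3.1405e+00  1.4000e-03 -3.1415e+00] w 0.033 slide [0.005 0.007 0.033] turn 0.0 t 10.75
```

View pics/ov2.png

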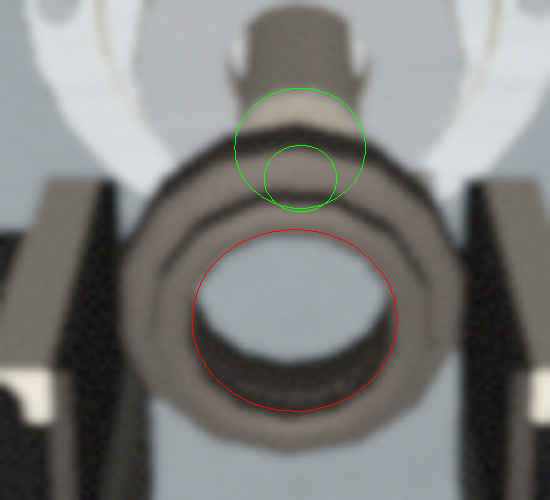

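The bore model sits on the bore at (295,320) in the crop, and the shaft is laterally centred within 1 mm. I'll lower it in steps, watching the force.

```bash

python3 -m crank '{"claw":[0.62,0.62,0.62,0.62,0.62],"slide":[[0.005,0.007,0],[0.005,0.007,0.1],[0.005,0.007,0.18],[0.005,0.007,0.21],[0.005,0.007,0.21]],"turn":[0,0,0,0,0]}'
python3 -m crank '{"claw":[0.62,0.62,0.62,0.62,0.62],"slide":[[0,0,0.03],[0,0,0.06],[0,0,0.09],[0,0,0.11],[0,0,0.11]],"turn":[0,0,0,0,0]}'
```

```text
t: 11.25
eef_pos: [0.5245, -0.2683, 0.0801]
ee_rot: [3.14, -0.002, 3.142]
ft_force: [0.1, 0.6, -0.5]
width: 0.0329
grip_force: 19.8
t: 11.75
eef_pos: [0.5249, -0.2686, 0.0699]
ee_rot: [3.141, -0.0, 3.142]
ft_force: [-0.7, 0.2, -1.1]
width: 0.033
grip_force: 19.8
```

```bash

python3 -m crank '{"claw":[0.62,0.62],"slide":[[0,0,0],[0,0,0]],"turn":[0,0]}'; python3 -c "
from h import *
print(r.state())"
```

```text
t: 11.95
eef_pos: [0.5252, -0.2688, 0.0705]
ee_rot: [-3.141, 0.0, 3.142]
ft_force: [-0.3, -0.1, -0.2]
width: 0.0327
grip_force: 19.8
{'t': 11.95, 'joints': array([-6.61932066e-01,  4.77931499e-01,  1.63562466e+00,  4.96385196e-06,
        1.02768473e+00, -2.23266506e+00]), 'qd': array([ 6.47159896e-05, -1.08236777e-03, -2.48418338e-04, -1.10662260e-03,
        1.49458894e-03, -4.11528300e-04]), 'joint_torque': array([-1.54091860e-03, -5.21097243e+01, -2.41900975e+01, -7.44096565e-05,
        2.22674862e-03,  8.93798187e-06]), 'eef_pos': array([ 0.52523018, -0.26879485,  0.07049326]), 'ee_rot': array([-3.14137981e+00,  2.80104302e-04,  3.14152678e+00]), 'ft_force': array([-0.25373741, -0.12137703, -0.20981848]), 'wrist_torque': array([ 0.00401102, -0.0103792 ,  0.02447657]), 'grip_force': 19.760538297705352, 'width': 0.032744592470449016}
```

```bash

python3 -m crank '{"claw":[0.62,0.62,0.62,0.62,0.62],"slide":[[-0.003,0,0.03],[-0.003,0,0.07],[-0.003,0,0.11],[-0.003,0,0.14],[-0.003,0,0.14]],"turn":[0,0,0,0,0]}'
python3 -m crank '{"claw":[0.62,0.62,0.62,0.62],"slide":[[0,0,0],[0,0,0.01],[0,0,0.01],[0,0,0.01]],"turn":[0,0,0,0]}'
```

```text
t: 12.45
eef_pos: [0.525, -0.2684, 0.0555]
ee_rot: [3.141, -0.001, 3.142]
ft_force: [0.3, -0.7, 0.1]
width: 0.0327
grip_force: 19.8
t: 12.85
eef_pos: [0.5255, -0.2687, 0.0554]
ee_rot: [-3.141, 0.0, 3.142]
ft_force: [0.2, -0.0, -0.5]
width: 0.033
grip_force: 19.8
```

```bash

python3 -m crank '{"claw":[0.62,0.62,0.62,0.62,0.62],"slide":[[0,0,0.01],[0,0,0.02],[0,0,0.02],[0,0,0.02],[0,0,0.02]],"turn":[0,0,0,0,0]}'
python3 -m crank '{"claw":[0.62,0.62,0.62,0.62,0.62],"slide":[[0,0,0.005],[0,0,0.01],[0,0,0.01],[0,0,0.01],[0,0,0.01]],"turn":[0,0,0,0,0]}'
```

```text
t: 13.35
eef_pos: [0.5254, -0.2687, 0.0533]
ee_rot: [-3.142, -0.0, 3.142]
ft_force: [0.6, 0.2, -0.7]
width: 0.0325
grip_force: 19.8
t: 13.85
eef_pos: [0.5255, -0.2687, 0.0525]
ee_rot: [-3.141, 0.0, 3.142]
ft_force: [-0.8, 0.3, 1.6]
width: 0.0325
grip_force: 19.9
```

```bash

python3 -m crank '{"claw":[0.62,0.62,0.62,0.62,0.62],"slide":[[0,0,0.006],[0,0,0.006],[0,0,0.006],[0,0,0.006],[0,0,0.006]],"turn":[0,0,0,0,0]}'
python3 -m crank '{"claw":[0.62,0.62,0.62],"slide":[[0,0,0.003],[0,0,0.003],[0,0,0.003]],"turn":[0,0,0]}'
```

```text
t: 14.35
eef_pos: [0.5255, -0.2688, 0.0518]
ee_rot: [-3.141, 0.0, 3.142]
ft_force: [-0.1, 0.6, 2.1]
width: 0.033
grip_force: 20.0
t: 14.65
eef_pos: [0.5255, -0.2687, 0.0515]
ee_rot: [-3.142, 0.0, 3.141]
ft_force: [0.3, 0.1, 2.3]
width: 0.0327
grip_force: 20.0
```

```bash

python3 -m crank '{"claw":[0.61,0.604,0.6,0.595,0.59],"slide":[[0,0,0],[0,0,0],[0,0,0],[0,0,0],[0,0,0]],"turn":[0,0,0,0,0]}'
python3 -m crank '{"claw":[0.57,0.54,0.5,0.45,0.45],"slide":[[0,0,0],[0,0,0],[0,0,0],[0,0,0],[0,0,0]],"turn":[0,0,0,0,0]}'
python3 -m crank '{"claw":[0.45,0.45,0.45,0.4,0.4],"slide":[[0,0,-0.1],[0,0,-0.4],[0,0,-0.8],[0,0,-1],[0,0,-1]],"turn":[0,0,0,0,0]}'
python3 wl.py f carbon_ring spring_cup
python3 go.py 0.513 0.069 0.15 3.24
python3 - <<'E'
from ov import *
Z=np.load('w_f.npz');i,M=cam2world('wrist',Z['T']);P=pts(i,M,Z['d'],np.ones((384,512),bool))
S=P[(abs(P[:,0]-.526)<.025)&(abs(P[:,1]+.269)<.025)]
for a,b in [(.060,.0645),(.056,.0595),(.049,.0525),(.046,.0515)]:
    Q=S[(S[:,2]>a)&(S[:,2]<b)]; print(a,len(Q),((Q.min(0)+Q.max(0))/2).round(4),np.median(Q,0).round(4),Q.max(0)-Q.min(0))
E
```

```text
t: 15.15
eef_pos: [0.5252, -0.2685, 0.0511]
ee_rot: [3.141, -0.001, 3.142]
ft_force: [-0.1, 0.6, -0.0]
width: 0.0351
grip_force: 0.0
t: 15.65
eef_pos: [0.5254, -0.2687, 0.0514]
ee_rot: [3.142, -0.0, 3.141]
ft_force: [-0.5, -0.5, -0.7]
width: 0.0469
grip_force: 0.0
t: 16.15
eef_pos: [0.5275, -0.2702, 0.1562]
ee_rot: [-3.137, 0.007, -3.142]
ft_force: [0.9, -0.2, 0.7]
width: 0.0512
grip_force: 0.0
T [ 0.5275 -0.2702  0.1562] [-3.1365  0.0066 -3.1415]
carbon_ring 0.84 [182. 254.] 943 med [ 0.5223 -0.2686  0.0579] ztop 0.0617 ell [255.2 190.1  41.7  42.9] ray@ztop [ 0.5247 -0.2692  0.0617] circ [ 526.8 -269.5] [ 0.5269 -0.2694  0.0664]
spring_cup 0.85 [170. 253.] 857 med [ 0.5149 -0.2702  0.0491] ztop 0.0502 ell [254.9 185.6  52.8  54.1] ray@ztop [ 0.5246 -0.2694  0.0502] circ [ 526.2 -269.3] [ 0.5251 -0.2693  0.0522]
pos [ 0.5249 -0.2683  0.1509] rpy [ 3.1409e+00 -8.0000e-04  3.1415e+00] w 0.0512 slide [0.119 3.373 0.012] turn -0.0313 t 16.3
0.06 399 [ 0.5272 -0.2693  0.062 ] [ 0.523  -0.2701  0.0613] [0.02657495 0.02634139 0.00407262]
0.056 445 [ 0.527  -0.2694  0.0577] [ 0.5213 -0.2694  0.0573] [0.03374713 0.03297369 0.00339371]
0.049 460 [ 0.5262 -0.2694  0.0507] [ 0.5161 -0.2725  0.0496] [0.04293918 0.04188491 0.00340518]
0.046 791 [ 0.5262 -0.2697  0.0487] [ 0.5163 -0.2694  0.0492] [0.04320887 0.04313125 0.00525997]
```

The carbon ring is home: its nose is at 0.0617 over the cup at 0.050, centred within 1 mm. Next, the ceramic ring.

```bash

python3 -m crank '{"claw":[0.3,0.3,0.3],"slide":[[0,0.3,0],[0.05,0.7,0],[0.119,1,0]],"turn":[0,0,0]}' >/dev/null
python3 -m crank '{"claw":[0.3,0.3,0.3],"slide":[[0,0.4,0],[0,0.8,0],[0,1,0]],"turn":[0,0,0]}' >/dev/null
python3 -m crank '{"claw":[0.3,0.3,0.3,0.3,0.3],"slide":[[0,0.4,0],[0,0.8,0],[0,1,0],[0,1.0,0.15],[0,1.0,0.3]],"turn":[0,0,0,-0.0342,-0.0342]}' >/dev/null
python3 -m crank '{"claw":[0.3,0.3,0.3,0.3],"slide":[[0,0.2,0.2],[0,0.373,0.3],[0,0.373,0.3],[0,0.373,0.3]],"turn":[0,0,0,0]}'
python3 wl.py g ceramic_ring stamp cartridge_b
python3 - <<'E'
from ov import *
Z=np.load('w_g.npz');i,M=cam2world('wrist',Z['T']);P=pts(i,M,Z['d'],np.ones((384,512),bool))
S=P[(abs(P[:,0]-.513)<.024)&(abs(P[:,1]-.07)<.03)&(P[:,2]>.005)&(P[:,2]<.012)]
print(((S.min(0)+S.max(0))/2).round(4),S.max(0)-S.min(0),np.median(S,0))
E
```

```text
t: 17.8
eef_pos: [0.5087, 0.0685, 0.0904]
ee_rot: [3.141, -0.003, -3.033]
ft_force: [0.1, -0.5, -0.3]
width: 0.0596
grip_force: 0.0
T [0.5087 0.0685 0.0904] [ 3.1414e+00 -2.6000e-03 -3.0331e+00]
ceramic_ring 0.84 [92. 55.] 2934 med [ 0.4526 -0.0777  0.0081] ztop 0.0091 ell [46.2 98.9 60.3 71.2] ray@ztop [ 0.4528 -0.0764  0.0091] circ [453.4 -79.1] [ 0.4539 -0.0791  0.0079]
ceramic_ring 0.75 [191. 124.] 2097 med [ 0.5092 -0.0202  0.0081] ztop 0.009 ell [132.  188.1  54.   59.1] ray@ztop [ 0.5091 -0.0196  0.009 ] circ [510.6 -20.8] [ 0.5109 -0.0206  0.0078]
ceramic_ring 0.68 [196. 253.] 1959 med [0.5124 0.0722 0.0082] ztop 0.009 ell [257.6 205.1  54.   55.4] ray@ztop [0.5122 0.0722 0.009 ] circ [513.9  72.7] [0.5138 0.0725 0.0078]
stamp 0.83 [141. 258.] 2149 med [0.463  0.0666 0.0285] ztop 0.0416 ell [257.6 142.3  43.8  72.4] ray@ztop [0.4615 0.066  0.0416] circ [465.7  66.9] [0.466  0.0669 0.0407]
stamp 0.19 [196. 262.] 1857 med [0.5124 0.0723 0.0082] ztop 0.0091 ell [257.8 205.1  53.3  54.7] ray@ztop [0.5122 0.0723 0.0091] circ [513.8  72.4] [0.5138 0.0728 0.0078]
cartridge_b 0.71 [289. 262.] 9693 med [0.5639 0.0811 0.0417] ztop 0.0427 ell [264.3 295.1 120.6 141.9] ray@ztop [0.5647 0.0823 0.0427] circ [557.5  82.9] [0.5517 0.0851 0.0799]
[0.5138 0.0725 0.0078] [0.04105698 0.04103508 0.00540723] [0.51264061 0.07230673 0.00823155]
```

View pics/w_g.png

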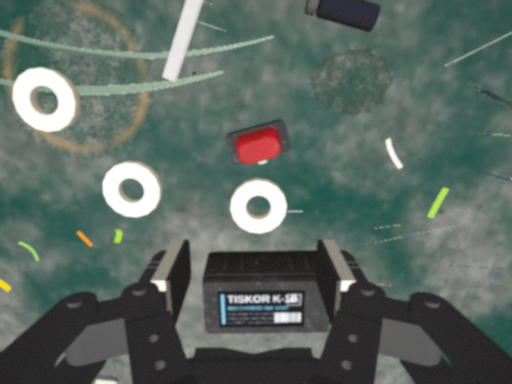

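Our ring is at (258,206), between the stamp (258,142) and cartridge B (264,295). The look-alikes are at (132,188) and (46,99), farther right for the robot. I'll descend on it.

```bash
python3 go.py 0.5134 0.0724 0.006 3.249
```

```text
pos [0.51   0.0677 0.0918] rpy [-3.1413e+00  8.0000e-04 -3.0349e+00] w 0.0597 slide [-0.038  0.043  0.858] turn -0.0002 t 18.0
```

```bash

python3 -m crank '{"claw":[0.3,0.3,0.3,0.3,0.3],"slide":[[-0.038,0.043,0.1],[-0.038,0.043,0.4],[-0.038,0.043,0.7],[-0.038,0.043,0.83],[-0.038,0.043,0.84]],"turn":[0,0,0,0,0]}'
python3 -m crank '{"claw":[0.35,0.4,0.43,0.45,0.45],"slide":[[0,0,0],[0,0,0],[0,0,0],[0,0,0],[0,0,0]],"turn":[0,0,0,0,0]}'
python3 go.py 0.5134 0.0724 0.0025 3.249
```

```text
t: 18.5
eef_pos: [0.5114, 0.0731, 0.0055]
ee_rot: [3.141, -0.004, -3.035]
ft_force: [0.1, -0.9, 1.3]
width: 0.0597
grip_force: 0.0
t: 19.0
eef_pos: [0.5132, 0.0731, 0.008]
ee_rot: [-3.141, 0.001, -3.034]
ft_force: [0.4, -0.2, -0.1]
width: 0.0469
grip_force: 0.0
pos [0.5132 0.0731 0.008 ] rpy [-3.1414e+00  1.1000e-03 -3.0342e+00] w 0.0469 slide [-0.001 -0.007  0.055] turn 0.0 t 19.0
```

```bash

python3 -m crank '{"claw":[0.45,0.46,0.47,0.48,0.48],"slide":[[0,-0.004,0.03],[0,-0.004,0.055],[0,-0.004,0.055],[0,-0.004,0.055],[0,-0.004,0.055]],"turn":[0,0,0,0,0]}'
python3 -m crank '{"claw":[0.485,0.49,0.495,0.5,0.5],"slide":[[0,0,0],[0,0,0],[0,0,0],[0,0,0],[0,0,0]],"turn":[0,0,0,0,0]}'
python3 -m crank '{"claw":[0.503,0.506,0.509,0.509],"slide":[[0,0,0],[0,0,0],[0,0,0],[0,0,0]],"turn":[0,0,0,0]}'
```

```text
t: 19.5
eef_pos: [0.5129, 0.0726, 0.0018]
ee_rot: [3.142, -0.0, -3.034]
ft_force: [0.1, -0.7, -0.1]
width: 0.0443
grip_force: 0.0
t: 20.0
eef_pos: [0.5129, 0.0727, 0.002]
ee_rot: [3.142, 0.0, -3.034]
ft_force: [-1.7, 0.2, 0.9]
width: 0.0431
grip_force: 5.5
t: 20.4
eef_pos: [0.5129, 0.0727, 0.0021]
ee_rot: [3.142, 0.0, -3.034]
ft_force: [-1.5, 0.3, 4.9]
width: 0.0426
grip_force: 11.8
```

```bash

python3 -m crank '{"claw":[0.512,0.515,0.515],"slide":[[0,0,0],[0,0,0],[0,0,0]],"turn":[0,0,0]}'
python3 -m crank '{"claw":[0.517,0.517,0.517],"slide":[[0,0,-0.002],[0,0,-0.004],[0,0,-0.004]],"turn":[0,0,0]}'
```

```text
t: 20.7
eef_pos: [0.5129, 0.0727, 0.0021]
ee_rot: [3.142, 0.0, -3.034]
ft_force: [-1.1, 1.0, 5.9]
width: 0.0413
grip_force: 16.7
t: 21.0
eef_pos: [0.5129, 0.0727, 0.0022]
ee_rot: [3.142, -0.0, -3.034]
ft_force: [-0.5, 0.8, 2.9]
width: 0.0418
grip_force: 18.3
```

```bash

python3 -m crank '{"claw":[0.517,0.517,0.517,0.517,0.517],"slide":[[0,0,-0.1],[0,0,-0.3],[0,0,-0.6],[0,0,-1],[0,0,-1]],"turn":[0,0,0,0,0]}' >/dev/null
python3 -m crank '{"claw":[0.517,0.517,0.517,0.517,0.517],"slide":[[0,0,-0.3],[0,0,-0.6],[0,0,-0.6],[0,0,-0.6],[0,0,-0.6]],"turn":[0,0,0,0,0]}'
python3 go.py 0.526 -0.19 0.164 3.1416
```

```text
t: 22.0
eef_pos: [0.512, 0.0727, 0.1611]
ee_rot: [3.141, -0.002, -3.034]
ft_force: [-0.4, -0.8, 0.1]
width: 0.0417
grip_force: 18.1
pos [0.512  0.0727 0.1611] rpy [ 3.1413e+00 -2.2000e-03 -3.0342e+00] w 0.0417 slide [ 0.142 -2.627 -0.029] turn 0.0342 t 22.0
```

```bash

python3 -m crank '{"claw":[0.517,0.517,0.517],"slide":[[0,-0.2,0],[0.05,-0.6,-0.029],[0.142,-1,-0.029]],"turn":[0,0,0]}' >/dev/null
python3 -m crank '{"claw":[0.517,0.517,0.517],"slide":[[0,-0.4,0],[0,-0.8,0],[0,-1,0]],"turn":[0,0,0]}' >/dev/null
python3 -m crank '{"claw":[0.517,0.517,0.517,0.517,0.517],"slide":[[0,-0.4,0],[0,-0.627,0],[0,-0.627,0],[0,-0.627,0],[0,-0.627,0]],"turn":[0,0.0342,0.0342,0.0342,0.0342]}' >/dev/null
python3 -m crank '{"claw":[0.517,0.517,0.517],"slide":[[0,0,0],[0,0,0],[0,0,0]],"turn":[0,0,0]}'
python3 wl.py k ceramic_ring carbon_ring
python3 - <<'E'
from ov import *
Z=np.load('w_k.npz');i,M=cam2world('wrist',Z['T']);p=Z['p'][:,:,::-1];T=Z['T'][:3,3]
P=pts(i,M,Z['d'],np.ones((384,512),bool))
S=P[(abs(P[:,0]-.526)<.025)&(abs(P[:,1]+.269)<.025)]
for a,b in [(.079,.086),(.060,.0645),(.046,.0515)]:
    Q=S[(S[:,2]>a)&(S[:,2]<b)]; print(a,len(Q),((Q.min(0)+Q.max(0))/2).round(4),np.median(Q,0).round(4),Q.max(0)-Q.min(0))
def crop(x,y,w,h,s): return cv2.resize(np.ascontiguousarray(p[y:y+h,x:x+w]),None,fx=s,fy=s,interpolation=cv2.INTER_CUBIC)
a=crop(200,205,110,100,5)
draw(a,i,M,[T[0],T[1],T[2]-.0021],[(.0095,.009),(.021,.009)],(0,0,255),5,(200,205))
b=crop(125,150,50,80,5)
draw(b,i,M,[.526,-.269,0],[(.022,.05),(.0135,.062),(.0075,.075)],(0,255,0),5,(125,150))
b=cv2.copyMakeBorder(b,0,100,0,0,cv2.BORDER_CONSTANT)
cv2.imwrite('pics/ov3.png',np.hstack([a,b]))
E
```

```text
t: 23.4
eef_pos: [0.527, -0.1894, 0.1654]
ee_rot: [-3.142, 0.0, -3.14]
ft_force: [-0.1, -0.4, -1.1]
width: 0.0413
grip_force: 18.2
T [ 0.527  -0.1894  0.1654] [-3.1415e+00  2.0000e-04 -3.1404e+00]
ceramic_ring 0.89 [ 90. 371.] 1476 med [ 0.4526 -0.0801  0.0082] ztop 0.0092 ell [375.7  93.9  45.8  49.3] ray@ztop [ 0.4533 -0.0809  0.0092] circ [453.8 -79.8] [ 0.4534 -0.0798  0.008 ]
ceramic_ring 0.64 [147. 430.] 1361 med [ 0.5095 -0.0222  0.0081] ztop 0.0092 ell [429.8 156.6  42.3  47.9] ray@ztop [ 0.5096 -0.0237  0.0092] circ [510.6 -21.7] [ 0.5107 -0.0218  0.0078]
ceramic_ring 0.6 [270. 249.] 4875 med [ 0.5264 -0.19    0.1712] ztop 0.172 ell [252.5 257.1  82.7  87.3] ray@ztop [ 0.5254 -0.1898  0.172 ] circ [ 528.  -189.8] [ 0.5281 -0.1898  0.1709]
carbon_ring 0.9 [179. 158.] 895 med [ 0.5223 -0.2641  0.0577] ztop 0.0617 ell [155.7 188.2  40.   43.3] ray@ztop [ 0.525  -0.267   0.0617] circ [ 527.2 -268.8] [ 0.5274 -0.2691  0.0679]
0.079 142 [ 0.5262 -0.2692  0.0814] [ 0.5256 -0.2684  0.0812] [0.01021757 0.01040493 0.00467178]
0.06 352 [ 0.5274 -0.2691  0.0622] [ 0.5223 -0.2649  0.0613] [0.02634892 0.02608323 0.00440204]
0.046 743 [ 0.526  -0.269   0.0488] [ 0.5165 -0.2621  0.0492] [0.04332035 0.04328891 0.00545541]
```

View pics/ov3.png

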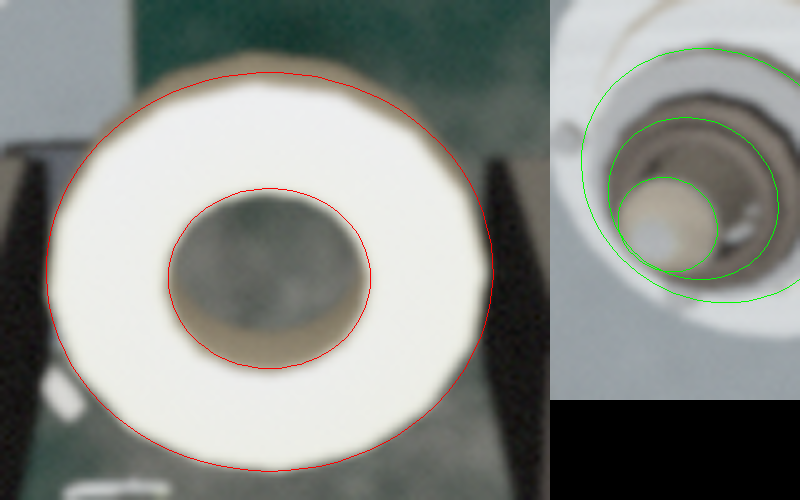

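The ceramic ring is level in the grip, its bore about 0.5 mm ahead of the TCP; the carbon ring and shaft agree with the model. I'll move over the shaft.

```bash

python3 -m crank '{"claw":[0.517,0.517,0.517,0.517,0.517],"slide":[[0.005,-0.3,0],[0.013,-0.6,0],[0.013,-0.796,0],[0.013,-0.796,0.2],[0.013,-0.796,0.5]],"turn":[0,0,0,0,0]}'
python3 -m crank '{"claw":[0.517,0.517,0.517,0.517,0.517],"slide":[[0,0,0.1],[0,0,0.15],[0,0,0.15],[0,0,0.15],[0,0,0.15]],"turn":[0,0,0,0,0]}'
python3 -m crank '{"claw":[0.517,0.517,0.517,0.517],"slide":[[0,0,0],[0,0,0],[0,0,0],[0,0,0]],"turn":[0,0,0,0]}'
python3 go.py 0.5257 -0.269 0.09 3.1416
```

```text
t: 24.05
eef_pos: [0.527, -0.2716, 0.1165]
ee_rot: [-3.139, 0.004, 3.14]
ft_force: [0.1, 0.3, -1.0]
width: 0.0417
grip_force: 18.2
t: 24.55
eef_pos: [0.5264, -0.27, 0.1015]
ee_rot: [-3.14, 0.002, -3.141]
ft_force: [0.6, -0.1, -0.5]
width: 0.0416
grip_force: 18.2
t: 24.95
eef_pos: [0.5257, -0.2697, 0.1004]
ee_rot: [-3.141, 0.0, 3.142]
ft_force: [1.3, -0.6, -0.3]
width: 0.0414
grip_force: 18.2
pos [ 0.5257 -0.2697  0.1004] rpy [-3.1415e+00  2.0000e-04  3.1416e+00] w 0.0414 slide [-0.     0.007  0.104] turn -0.0 t 24.95
```

```bash

python3 -m crank '{"claw":[0.517,0.517,0.517,0.517,0.517],"slide":[[0,0.006,0.03],[0,0.006,0.08],[0,0.006,0.12],[0,0.006,0.16],[0,0.006,0.18]],"turn":[0,0,0,0,0]}'
python3 -m crank '{"claw":[0.517,0.517,0.517,0.517,0.517],"slide":[[0,0,0.03],[0,0,0.06],[0,0,0.09],[0,0,0.11],[0,0,0.11]],"turn":[0,0,0,0,0]}'
python3 -m crank '{"claw":[0.517,0.517,0.517,0.517],"slide":[[0,0,0],[0,0,0],[0,0,0],[0,0,0]],"turn":[0,0,0,0]}'
```

```text
t: 25.45
eef_pos: [0.5253, -0.2688, 0.0814]
ee_rot: [3.141, -0.001, 3.142]
ft_force: [0.3, 0.5, -0.1]
width: 0.0413
grip_force: 18.2
t: 25.95
eef_pos: [0.5255, -0.2689, 0.0709]
ee_rot: [3.141, -0.0, 3.142]
ft_force: [-0.0, 0.5, -0.5]
width: 0.0417
grip_force: 18.2
t: 26.35
eef_pos: [0.5257, -0.2691, 0.0714]
ee_rot: [-3.141, 0.0, 3.142]
ft_force: [0.1, 0.8, -0.7]
width: 0.0418
grip_force: 18.2
```

```bash

python3 -m crank '{"claw":[0.517,0.517,0.517,0.517,0.517],"slide":[[0,0,0.02],[0,0,0.04],[0,0,0.055],[0,0,0.055],[0,0,0.055]],"turn":[0,0,0,0,0]}'
python3 -m crank '{"claw":[0.517,0.517,0.517,0.517,0.517],"slide":[[0,0,0.005],[0,0,0.01],[0,0,0.015],[0,0,0.015],[0,0,0.015]],"turn":[0,0,0,0,0]}'
python3 -m crank '{"claw":[0.517,0.517,0.517,0.517,0.517],"slide":[[0,0,0.003],[0,0,0.006],[0,0,0.006],[0,0,0.006],[0,0,0.006]],"turn":[0,0,0,0,0]}'
```

```text
t: 26.85
eef_pos: [0.5256, -0.269, 0.0656]
ee_rot: [3.141, -0.0, 3.142]
ft_force: [-0.3, 0.7, 0.3]
width: 0.0414
grip_force: 18.2
t: 27.35
eef_pos: [0.5257, -0.2691, 0.0643]
ee_rot: [-3.141, 0.0, 3.142]
ft_force: [0.1, -0.3, -0.1]
width: 0.0417
grip_force: 18.2
t: 27.85
eef_pos: [0.5257, -0.2691, 0.0637]
ee_rot: [-3.141, 0.0, 3.142]
ft_force: [-1.0, 0.5, 1.6]
width: 0.0416
grip_force: 18.3
```

```bash

python3 -m crank '{"claw":[0.517,0.517,0.517,0.517,0.517],"slide":[[0,0,0.003],[0,0,0.005],[0,0,0.005],[0,0,0.005],[0,0,0.005]],"turn":[0,0,0,0,0]}'
python3 -m crank '{"claw":[0.51,0.503,0.5,0.495,0.49],"slide":[[0,0,0],[0,0,0],[0,0,0],[0,0,0],[0,0,0]],"turn":[0,0,0,0,0]}'
python3 -m crank '{"claw":[0.47,0.44,0.4,0.37,0.37],"slide":[[0,0,0],[0,0,0],[0,0,0],[0,0,0],[0,0,0]],"turn":[0,0,0,0,0]}'
python3 -m crank '{"claw":[0.37,0.37,0.37,0.37,0.37],"slide":[[0,0,-0.1],[0,0,-0.4],[0,0,-0.8],[0,0,-1],[0,0,-1]],"turn":[0,0,0,0,0]}'
python3 -m crank '{"claw":[0.37,0.37,0.37,0.37],"slide":[[0,0,0],[0,0,0],[0,0,0],[0,0,0]],"turn":[0,0,0,0]}'
python3 wl.py m ceramic_ring lever_grip
python3 - <<'E'
from ov import *
Z=np.load('w_m.npz');i,M=cam2world('wrist',Z['T']);P=pts(i,M,Z['d'],np.ones((384,512),bool))
S=P[(abs(P[:,0]-.526)<.025)&(abs(P[:,1]+.269)<.025)]
for a,b in [(.076,.086),(.067,.074),(.046,.0515)]:
    Q=S[(S[:,2]>a)&(S[:,2]<b)]; print(a,len(Q),((Q.min(0)+Q.max(0))/2).round(4),np.median(Q,0).round(4),Q.max(0)-Q.min(0))
# arm from initial top/scene views
for n in ['top','scene']:
    Z=np.load(n+'.npz');d=Z['d'];i,M=cam2world(n);P=pts(i,M,d,np.ones_like(d,bool))
    Q=P[(P[:,0]>.55)&(P[:,0]<.72)&(abs(P[:,1]+.27)<.06)&(P[:,2]>.1)&(P[:,2]<.25)]
    for z in np.arange(.1,.25,.01):
        q=Q[(Q[:,2]>=z)&(Q[:,2]<z+.01)]
        if len(q)>3: print(n,z.round(3),len(q),q.min(0).round(3)[:2],q.max(0).round(3)[:2])
E
```

```text
t: 28.35
eef_pos: [0.5257, -0.2691, 0.0632]
ee_rot: [-3.141, 0.0, 3.141]
ft_force: [-0.3, 0.5, 2.0]
width: 0.0415
grip_force: 18.4
t: 28.85
eef_pos: [0.5257, -0.2691, 0.0631]
ee_rot: [-3.142, 0.0, 3.142]
ft_force: [0.5, -0.7, 1.7]
width: 0.0436
grip_force: 0.7
t: 29.35
eef_pos: [0.5256, -0.269, 0.0631]
ee_rot: [3.142, -0.0, 3.142]
ft_force: [0.5, -0.7, -0.4]
width: 0.054
grip_force: 0.0
t: 29.85
eef_pos: [0.5277, -0.2705, 0.1679]
ee_rot: [-3.136, 0.007, -3.141]
ft_force: [-0.0, -0.4, 0.8]
width: 0.0538
grip_force: 0.0
t: 30.25
eef_pos: [0.5251, -0.2687, 0.1619]
ee_rot: [3.14, -0.002, 3.141]
ft_force: [0.6, 0.5, 0.8]
width: 0.0539
grip_force: 0.0
T [ 0.5251 -0.2687  0.1619] [ 3.1402e+00 -1.8000e-03  3.1415e+00]
ceramic_ring 0.83 [159. 500.] 685 med [ 0.5115 -0.0354  0.0077] ztop 0.0089 ell [512.3 159.5  40.3  48.3] ray@ztop [ 0.5098 -0.0271  0.0089] circ [511.5 -27.2] [ 0.5115 -0.0328  0.0078]
ceramic_ring 0.68 [190. 243.] 1877 med [ 0.5252 -0.2702  0.0702] ztop 0.0711 ell [251.7 196.   53.   54.1] ray@ztop [ 0.5251 -0.2697  0.0711] circ [ 526.6 -269.7] [ 0.5266 -0.2699  0.0723]
ceram
[... 1036 characters left out ...]
2] [ 0.64  -0.247]
top 0.19 7 [ 0.616 -0.282] [ 0.624 -0.266]
top 0.2 50 [ 0.621 -0.283] [ 0.64  -0.254]
top 0.21 112 [ 0.623 -0.284] [ 0.639 -0.254]
scene 0.1 46 [ 0.601 -0.288] [ 0.611 -0.25 ]
scene 0.11 50 [ 0.602 -0.288] [ 0.615 -0.25 ]
scene 0.12 50 [ 0.606 -0.288] [ 0.616 -0.247]
scene 0.13 45 [ 0.608 -0.288] [ 0.619 -0.25 ]
scene 0.14 48 [ 0.609 -0.288] [ 0.622 -0.248]
scene 0.15 74 [ 0.605 -0.288] [ 0.623 -0.249]
scene 0.16 46 [ 0.614 -0.288] [ 0.634 -0.247]
scene 0.17 80 [ 0.611 -0.291] [ 0.636 -0.247]
scene 0.18 190 [ 0.613 -0.291] [ 0.639 -0.247]
scene 0.19 30 [ 0.614 -0.283] [ 0.635 -0.254]
scene 0.2 81 [ 0.619 -0.284] [ 0.638 -0.252]
scene 0.21 85 [ 0.619 -0.284] [ 0.637 -0.252]
```

The ceramic ring is home: its top is at 0.0711, which is 21 mm above the cup, centred within 1 mm. The arm's barrel is at about (0.630,-0.2685,0.2046). I'll check the surroundings for height and compute the arc in tool units.

```bash
python3 go.py 0.6305 -0.2685 0.29 3.1416; python3 - <<'E'
from ov import *
for n in ['top','scene']:
    Z=np.load(n+'.npz');d=Z['d'];i,M=cam2world(n);P=pts(i,M,d,np.ones_like(d,bool))
    Q=P[(P[:,0]>.645)&(P[:,0]<.78)&(P[:,1]<-.15)&(P[:,1]>-.4)&(P[:,2]>.05)]
    for a in np.arange(.645,.78,.03):
        q=Q[(Q[:,0]>=a)&(Q[:,0]<a+.03)]
        if len(q): k=q[:,2].argmax(); print(n,a.round(3),len(q),q[k].round(3))
E
python3 - <<'E'
import numpy as np
th=np.array([1.8,1.7,1.6,1.5,1.4,1.3,1.2,1.1,1.0,.9,.8,.7,.6,.5,.4,.3,.2,.15,.1,.05,0])
x=.601-.13*np.cos(th); z=.078+.13*np.sin(th)
for k in range(0,20,5):
    print(th[k],[[round(-(x[j]-x[k])*10,3),0,round(-(z[j]-z[k])*10,3)] for j in range(k+1,k+6)])
E
```

```text
pos [ 0.5254 -0.2689  0.1625] rpy [ 3.1409e+00 -8.0000e-04  3.1415e+00] w 0.0536 slide [-1.05   0.005 -1.276] turn -0.0 t 30.4
top 0.735 577 [ 0.764 -0.316  0.16 ]
top 0.765 451 [ 0.779 -0.321  0.169]
scene 0.705 2 [ 0.733 -0.316  0.057]
scene 0.735 933 [ 0.76  -0.323  0.16 ]
scene 0.765 395 [ 0.779 -0.317  0.169]
1.8 [[np.float64(0.128), 0, np.float64(-0.023)], [np.float64(0.257), 0, np.float64(-0.033)], [np.float64(0.387), 0, np.float64(-0.031)], [np.float64(0.516), 0, np.float64(-0.015)], [np.float64(0.643), 0, np.float64(0.013)]]
1.3 [[np.float64(0.123), 0, np.float64(0.041)], [np.float64(0.242), 0, np.float64(0.094)], [np.float64(0.355), 0, np.float64(0.159)], [np.float64(0.46), 0, np.float64(0.234)], [np.float64(0.558), 0, np.float64(0.32)]]
0.8 [[np.float64(0.089), 0, np.float64(0.095)], [np.float64(0.167), 0, np.float64(0.199)], [np.float64(0.235), 0, np.float64(0.309)], [np.float64(0.292), 0, np.float64(0.426)], [np.float64(0.336), 0, np.float64(0.548)]]
0.3 [[np.float64(0.032), 0, np.float64(0.126)], [np.float64(0.043), 0, np.float64(0.19)], [np.float64(0.052), 0, np.float64(0.254)], [np.float64(0.056), 0, np.float64(0.319)], [np.float64(0.058), 0, np.float64(0.384)]]
```

Clear. I'll go above the barrel and look.

```bash

python3 -m crank '{"claw":[0.3,0.3,0.3,0.3],"slide":[[0,0,-0.4],[0,0,-0.8],[0,0,-1],[0,0,-1]],"turn":[0,0,0,0]}' >/dev/null
python3 -m crank '{"claw":[0.3,0.3,0.3,0.3,0.3],"slide":[[-0.3,0,-0.276],[-0.6,0,-0.276],[-0.9,0,-0.276],[-1,0,-0.276],[-1,0,-0.276]],"turn":[0,0,0,0,0]}'
python3 -m crank '{"claw":[0.3,0.3,0.3,0.3,0.3],"slide":[[-0.05,0.005,0],[-0.05,0.005,0],[-0.05,0.005,0],[-0.05,0.005,0],[-0.05,0.005,0]],"turn":[0,0,0,0,0]}'
python3 wl.py n lever_grip
python3 - <<'E'
from ov import *
Z=np.load('w_n.npz');i,M=cam2world('wrist',Z['T']);P=pts(i,M,Z['d'],np.ones((384,512),bool))
Q=P[(abs(P[:,0]-.63)<.03)&(abs(P[:,1]+.27)<.03)&(P[:,2]>.195)&(P[:,2]<.23)]
print(len(Q),Q.min(0).round(4),Q.max(0).round(4),np.percentile(Q[:,2],95))
E
python3 go.py 0.6305 -0.2685 0.1966 3.1416
```

```text
t: 31.3
eef_pos: [0.6259, -0.2686, 0.2881]
ee_rot: [3.14, -0.003, -3.141]
ft_force: [-0.2, 0.3, 0.1]
width: 0.0599
grip_force: 0.0
t: 31.8
eef_pos: [0.6303, -0.2687, 0.2912]
ee_rot: [-3.141, 0.0, 3.141]
ft_force: [0.0, 0.2, 0.6]
width: 0.0599
grip_force: 0.0
T [ 0.6303 -0.2687  0.2912] [-3.1413e+00  4.0000e-04  3.1411e+00]
lever_grip 0.82 [176. 254.] 3358 med [ 0.619  -0.2681  0.1855] ztop 0.213 ell [254.4 169.7  57.2 106.5] ray@ztop [ 0.6069 -0.2679  0.213 ] circ [ 630.1 -267.8] [ 0.6306 -0.2675  0.2124]
1079 [ 0.6209 -0.2822  0.1995] [ 0.6402 -0.2526  0.2157] 0.21425228599865437
pos [ 0.6304 -0.2686  0.291 ] rpy [-3.1414e+00  3.0000e-04  3.1413e+00] w 0.0598 slide [-0.     0.002  0.944] turn -0.0001 t 31.9
```

View pics/w_n.png

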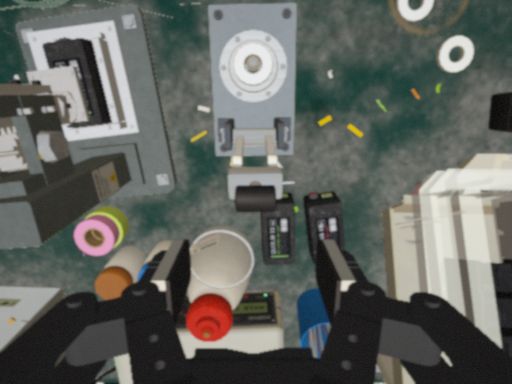

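The barrel is at (254,198), above the weight block and clear of the pots behind. Descend, grip and swing it over.

```bash

python3 -m crank '{"claw":[0.3,0.3,0.3,0.3,0.3],"slide":[[0,0.01,0.3],[0,0.01,0.6],[0,0.01,0.85],[0,0.01,0.944],[0,0.01,0.944]],"turn":[0,0,0,0,0]}'
python3 -m crank '{"claw":[0.4,0.5,0.58,0.61,0.62],"slide":[[0,0,0],[0,0,0],[0,0,0],[0,0,0],[0,0,0]],"turn":[0,0,0,0,0]}'
python3 -m crank '{"claw":[0.63,0.64,0.65,0.66,0.66],"slide":[[0,0,0],[0,0,0],[0,0,0],[0,0,0],[0,0,0]],"turn":[0,0,0,0,0]}'
```

```text
t: 32.4
eef_pos: [0.6299, -0.2672, 0.1948]
ee_rot: [3.14, -0.003, 3.141]
ft_force: [0.1, 0.4, 0.6]
width: 0.06
grip_force: 0.0
t: 32.9
eef_pos: [0.6308, -0.2676, 0.1969]
ee_rot: [-3.141, 0.001, -3.142]
ft_force: [0.4, 0.2, 0.0]
width: 0.0323
grip_force: 0.0
t: 33.4
eef_pos: [0.6307, -0.2671, 0.1966]
ee_rot: [3.141, 0.0, -3.141]
ft_force: [-0.8, 2.4, 3.3]
width: 0.0298
grip_force: 21.9
```

```bash

python3 -m crank '{"claw":[0.67,0.67,0.67,0.67,0.67],"slide":[[0.06,0,-0.012],[0.128,0,-0.023],[0.257,0,-0.033],[0.387,0,-0.031],[0.387,0,-0.031]],"turn":[0,0,0,0,0]}'
python3 -m crank '{"claw":[0.67,0.67],"slide":[[0,0,0],[0,0,0]],"turn":[0,0]}'
python3 go.py 0.5918 -0.2675 0.1997 3.1416
```

```text
t: 33.9
eef_pos: [0.5904, -0.2677, 0.1994]
ee_rot: [-3.142, -0.001, 3.141]
ft_force: [1.5, 1.3, -0.7]
width: 0.0293
grip_force: 39.9
t: 34.1
eef_pos: [0.5919, -0.2677, 0.1995]
ee_rot: [-3.141, -0.0, 3.141]
ft_force: [-0.8, 1.0, 2.2]
width: 0.0288
grip_force: 40.1
pos [ 0.5919 -0.2677  0.1995] rpy [-3.1414e+00 -5.0000e-04  3.1414e+00] w 0.0288 slide [ 0.001  0.002 -0.002] turn -0.0001 t 34.1
```

```bash

python3 -m crank '{"claw":[0.665,0.665,0.665],"slide":[[0.129,0,0.016],[0.256,0,0.044],[0.256,0,0.044]],"turn":[0,0,0]}'
python3 -m crank '{"claw":[0.665,0.665,0.665,0.665,0.665],"slide":[[0.123,0,0.041],[0.242,0,0.094],[0.355,0,0.159],[0.46,0,0.234],[0.558,0,0.32]],"turn":[0,0,0,0,0]}'
python3 -m crank '{"claw":[0.665,0.665,0.665,0.665,0.665],"slide":[[0.089,0,0.095],[0.167,0,0.199],[0.235,0,0.309],[0.292,0,0.426],[0.292,0,0.426]],"turn":[0,0,0,0,0]}'
python3 -m crank '{"claw":[0.665,0.665],"slide":[[0,0,0],[0,0,0]],"turn":[0,0]}'
python3 go.py 0.4813 -0.2675 0.1206 3.1416
```

```text
t: 34.4
eef_pos: [0.5659, -0.2681, 0.1953]
ee_rot: [-3.14, -0.0, 3.141]
ft_force: [1.4, 0.5, 1.7]
width: 0.0289
grip_force: 39.6
t: 34.9
eef_pos: [0.5102, -0.269, 0.1647]
ee_rot: [-3.138, -0.0, 3.141]
ft_force: [-5.4, -1.4, 8.7]
width: 0.0289
grip_force: 42.2
t: 35.4
eef_pos: [0.4785, -0.2695, 0.1196]
ee_rot: [-3.14, -0.006, 3.141]
ft_force: [-11.1, -4.8, 5.7]
width: 0.029
grip_force: 49.6
t: 35.6
eef_pos: [0.479, -0.2695, 0.1205]
ee_rot: [-3.139, -0.006, -3.142]
ft_force: [-10.4, -5.1, 6.3]
width: 0.029
grip_force: 49.6
pos [ 0.479  -0.2695  0.1205] rpy [-3.1394 -0.0055 -3.1415] w 0.029 slide [-0.023  0.02  -0.001] turn 0.0 t 35.6
```

Force is radially outward by about 12 N, so my arc is about 2.5 mm too tight. I'll relax outward and slightly to -y before going on.

```bash

python3 -m crank '{"claw":[0.66,0.66,0.66,0.66,0.66],"slide":[[0.023,-0.02,-0.01],[0.023,-0.02,-0.01],[0.023,-0.02,-0.01],[0.023,-0.02,-0.01],[0.023,-0.02,-0.01]],"turn":[0,0,0,0,0]}'
python3 - <<'E'
from h import *
for n in ['scene','top']:
    p,d=eyes.snapshot(n);i,M=cam2world(n);P=pts(i,M,d,np.ones_like(d,bool));np.savez(n+'2.npz',p=p,d=d)
    for x in np.arange(.46,.62,.01):
        q=P[(abs(P[:,0]-x)<.005)&(abs(P[:,1]+.285)<.012 if n=='scene' else (abs(P[:,1]+.269)<.024))&(P[:,2]>.06)&(P[:,2]<.16)]
        if len(q): print(n,x.round(3),len(q),q[:,2].min().round(4),q[:,2].max().round(4))
cv2.imwrite('pics/s2.png',cv2.resize(np.load('scene2.npz')['p'][170:320,280:440,::-1],(640,600),interpolation=2))
E
```

```text
t: 36.1
eef_pos: [0.4794, -0.2695, 0.1212]
ee_rot: [-3.142, 0.0, -3.141]
ft_force: [3.1, 0.3, -4.2]
width: 0.0293
grip_force: 39.4
scene 0.47 90 0.1245 0.1592
scene 0.48 10 0.1296 0.151
scene 0.49 1 0.1352 0.1352
scene 0.5 27 0.1217 0.1337
scene 0.51 68 0.0616 0.1368
scene 0.52 69 0.0645 0.1373
scene 0.53 74 0.065 0.1241
scene 0.54 41 0.0637 0.1191
scene 0.55 20 0.0702 0.1127
scene 0.56 22 0.0937 0.1077
scene 0.57 17 0.0897 0.1017
scene 0.58 19 0.0747 0.0973
scene 0.59 44 0.0617 0.0942
scene 0.6 36 0.0827 0.0931
scene 0.61 3 0.085 0.0916
top 0.47 35 0.1228 0.1561
top 0.5 5 0.1283 0.1333
top 0.51 64 0.0651 0.1443
top 0.52 87 0.0643 0.1437
top 0.53 71 0.0657 0.1264
top 0.54 67 0.0666 0.1211
top 0.55 35 0.0716 0.1154
top 0.56 39 0.0961 0.1092
top 0.57 30 0.091 0.1036
top 0.58 36 0.0855 0.0986
top 0.59 50 0.0768 0.0929
top 0.6 78 0.0818 0.0908
top 0.61 32 0.081 0.0891
```

View pics/s2.png

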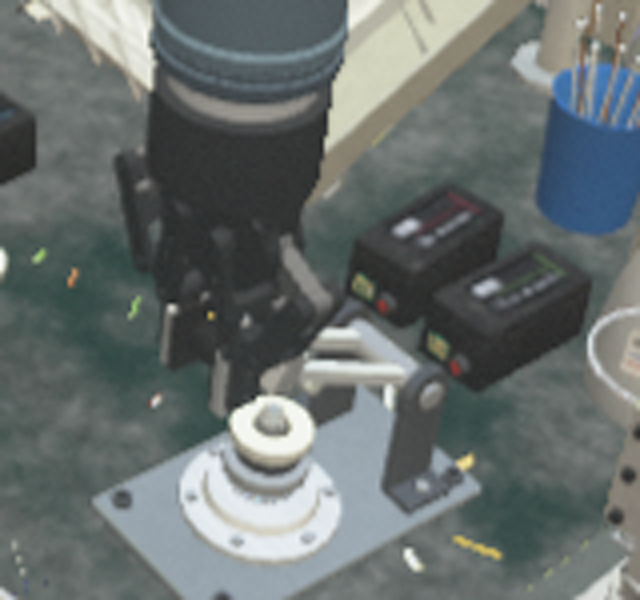

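The rings sit on the shaft at (272,435) with the arm's rails coming down either side at about 0.4 rad, and the side forces are gone. I'll continue slowly.

```bash

python3 -m crank '{"claw":[0.66,0.66,0.66,0.66,0.66],"slide":[[0.024,0,0.06],[0.045,0,0.122],[0.062,0,0.185],[0.077,0,0.248],[0.077,0,0.248]],"turn":[0,0,0,0,0]}'
python3 -m crank '{"claw":[0.66,0.66,0.66],"slide":[[0.006,0,0.04],[0.012,0,0.08],[0.012,0,0.08]],"turn":[0,0,0]}'
python3 -m crank '{"claw":[0.66,0.66],"slide":[[0,0,0],[0,0,0]],"turn":[0,0]}'
```

```text
t: 36.7
eef_pos: [0.4694, -0.2696, 0.0953]
ee_rot: [3.141, -0.003, 3.141]
ft_force: [-5.5, -0.9, 0.8]
width: 0.0292
grip_force: 41.3
t: 37.0
eef_pos: [0.4677, -0.2697, 0.0874]
ee_rot: [3.141, -0.004, 3.141]
ft_force: [-7.3, -0.7, 1.6]
width: 0.0292
grip_force: 42.1
t: 37.2
eef_pos: [0.4678, -0.2697, 0.0877]
ee_rot: [3.141, -0.004, 3.142]
ft_force: [-7.2, -2.0, 1.8]
width: 0.0295
grip_force: 42.1
```

```bash

python3 -m crank '{"claw":[0.655,0.655,0.655,0.655],"slide":[[0.018,-0.003,0],[0.018,-0.003,0],[0.018,-0.003,0],[0.018,-0.003,0]],"turn":[0,0,0,0]}'
python3 -m crank '{"claw":[0.655,0.655,0.655,0.655,0.655],"slide":[[0.001,0,0.02],[0.003,0,0.04],[0.005,0,0.06],[0.005,0,0.06],[0.005,0,0.06]],"turn":[0,0,0,0,0]}'
python3 -m crank '{"claw":[0.655,0.655,0.655,0.655,0.655],"slide":[[0,0,0.01],[0.001,0,0.02],[0.001,0,0.03],[0.001,0,0.03],[0.001,0,0.03]],"turn":[0,0,0,0,0]}'
```

```text
t: 37.6
eef_pos: [0.468, -0.2697, 0.0883]
ee_rot: [3.141, -0.001, -3.142]
ft_force: [-2.5, 1.4, -1.0]
width: 0.0296
grip_force: 23.4
t: 38.1
eef_pos: [0.4669, -0.2697, 0.0822]
ee_rot: [3.141, -0.002, -3.141]
ft_force: [-6.3, 1.2, 0.0]
width: 0.0294
grip_force: 23.7
t: 38.6
eef_pos: [0.4665, -0.2697, 0.0791]
ee_rot: [3.141, -0.002, -3.141]
ft_force: [-6.1, 0.9, 0.3]
width: 0.0299
grip_force: 23.9
```

```bash
cat > ang.py <<'E'
from h import *
for n in ['scene','top']:
    p,d=eyes.snapshot(n);i,M=cam2world(n);P=pts(i,M,d,np.ones_like(d,bool))
    q=P[(P[:,0]>.535)&(P[:,0]<.585)&(((P[:,1]+.2686+.0155)**2<.003**2)|((P[:,1]+.2686-.0155)**2<.003**2))&(P[:,2]>.072)&(P[:,2]<.125)]
    hi=[]
    for x in np.arange(.537,.585,.004):
        s=q[abs(q[:,0]-x)<.002]
        if len(s): hi.append((x,np.percentile(s[:,2],90)))
    hi=np.array(hi); c=np.polyfit(hi[:,0],hi[:,1],1); print(n,len(q),'theta',round(-np.arctan(c[0]),3),'z at hinge',np.polyval(c,.601).round(4),'z at shaft',np.polyval(c,.526).round(4))
E
python3 ang.py
```

```text
scene 96 theta 0.159 z at hinge 0.0833 z at shaft 0.0953
top 128 theta 0.148 z at hinge 0.0853 z at shaft 0.0965
```

```bash

python3 -m crank '{"claw":[0.655,0.655,0.655,0.655,0.655],"slide":[[0.015,0,0.01],[0.015,0,0.02],[0.015,0,0.03],[0.015,0,0.03],[0.015,0,0.03]],"turn":[0,0,0,0,0]}'
python3 ang.py
python3 -m crank '{"claw":[0.655,0.655,0.655,0.655,0.655],"slide":[[0,0,0.01],[0,0,0.02],[0,0,0.02],[0,0,0.02],[0,0,0.02]],"turn":[0,0,0,0,0]}'
python3 ang.py
```

```text
t: 39.2
eef_pos: [0.4662, -0.2697, 0.0765]
ee_rot: [3.141, -0.0, -3.142]
ft_force: [-2.0, 1.2, -1.2]
width: 0.0298
grip_force: 23.9
scene 92 theta 0.146 z at hinge 0.0829 z at shaft 0.094
top 132 theta 0.133 z at hinge 0.085 z at shaft 0.0951
t: 39.8
eef_pos: [0.466, -0.2697, 0.0745]
ee_rot: [3.141, -0.001, -3.142]
ft_force: [-4.3, 0.2, 0.2]
width: 0.0293
grip_force: 24.0
scene 102 theta 0.142 z at hinge 0.0827 z at shaft 0.0934
top 136 theta 0.133 z at hinge 0.0844 z at shaft 0.0944
```

```bash
cat >> ang.py <<'E'
    q=P[(np.hypot(P[:,0]-.526,P[:,1]+.269)<.019)&(np.hypot(P[:,0]-.526,P[:,1]+.269)>.011)&(P[:,2]>.062)&(P[:,2]<.0735)]
    print('  ring top',len(q),np.median(q[:,2]).round(4))
E
python3 -m crank '{"claw":[0.655,0.655,0.655,0.655],"slide":[[0.008,0,0.01],[0.008,0,0.02],[0.008,0,0.02],[0.008,0,0.02]],"turn":[0,0,0,0]}'
python3 ang.py
python3 -m crank '{"claw":[0.655,0.655,0.655,0.655],"slide":[[0,0,0.01],[0,0,0.02],[0,0,0.02],[0,0,0.02]],"turn":[0,0,0,0]}'
python3 ang.py
```

```text
t: 40.3
eef_pos: [0.4657, -0.2698, 0.0726]
ee_rot: [3.142, 0.001, 3.141]
ft_force: [-2.2, 2.5, -1.2]
width: 0.0298
grip_force: 24.0
scene 95 theta 0.112 z at hinge 0.083 z at shaft 0.0915
  ring top 21 0.0707
top 127 theta 0.117 z at hinge 0.0843 z at shaft 0.0931
  ring top 66 0.0712
t: 40.8
eef_pos: [0.4655, -0.2698, 0.0705]
ee_rot: [3.141, 0.0, 3.142]
ft_force: [-1.1, 3.0, -0.1]
width: 0.0297
grip_force: 24.0
scene 105 theta 0.091 z at hinge 0.0836 z at shaft 0.0904
  ring top 21 0.0701
top 132 theta 0.098 z at hinge 0.0849 z at shaft 0.0923
  ring top 66 0.0711
```

```bash

python3 -m crank '{"claw":[0.655,0.655,0.655,0.655,0.655],"slide":[[0.003,0.01,0.01],[0.003,0.01,0.02],[0.003,0.01,0.03],[0.003,0.01,0.03],[0.003,0.01,0.03]],"turn":[0,0,0,0,0]}'
python3 ang.py
python3 -m crank '{"claw":[0.655,0.655,0.655,0.655,0.655],"slide":[[0,0,0.01],[0,0,0.02],[0,0,0.03],[0,0,0.03],[0,0,0.03]],"turn":[0,0,0,0,0]}'
python3 ang.py
```

```text
t: 41.4
eef_pos: [0.4653, -0.2697, 0.0678]
ee_rot: [-3.14, 0.0, 3.141]
ft_force: [-2.0, -3.5, 0.2]
width: 0.0294
grip_force: 24.1
scene 109 theta 0.087 z at hinge 0.0829 z at shaft 0.0894
  ring top 14 0.0706
top 126 theta 0.062 z at hinge 0.0849 z at shaft 0.0895
  ring top 65 0.0711
t: 42.0
eef_pos: [0.4651, -0.2697, 0.0648]
ee_rot: [-3.14, 0.0, 3.142]
ft_force: [-2.7, -5.7, -1.2]
width: 0.0297
grip_force: 24.1
scene 109 theta 0.067 z at hinge 0.0832 z at shaft 0.0882
  ring top 8 0.0709
top 130 theta 0.089 z at hinge 0.0828 z at shaft 0.0895
  ring top 65 0.0712
```

```bash

python3 -m crank '{"claw":[0.655,0.655,0.655,0.655,0.655],"slide":[[0.003,-0.007,0.01],[0.003,-0.007,0.02],[0.003,-0.007,0.03],[0.003,-0.007,0.03],[0.003,-0.007,0.03]],"turn":[0,0,0,0,0]}'
python3 ang.py
python3 -m crank '{"claw":[0.655,0.655,0.655,0.655,0.655],"slide":[[0.003,0,0.01],[0.003,0,0.02],[0.003,0,0.02],[0.003,0,0.02],[0.003,0,0.02]],"turn":[0,0,0,0,0]}'
python3 ang.py
```

```text
t: 42.6
eef_pos: [0.465, -0.2697, 0.0617]
ee_rot: [-3.141, 0.0, 3.142]
ft_force: [-1.1, -4.0, 0.2]
width: 0.0295
grip_force: 24.3
scene 108 theta 0.049 z at hinge 0.0825 z at shaft 0.0862
  ring top 8 0.0689
top 127 theta 0.03 z at hinge 0.0845 z at shaft 0.0868
  ring top 66 0.0693
t: 43.2
eef_pos: [0.4649, -0.2697, 0.0598]
ee_rot: [-3.141, 0.001, 3.141]
ft_force: [1.2, -3.4, 1.0]
width: 0.0294
grip_force: 24.4
scene 103 theta 0.023 z at hinge 0.083 z at shaft 0.0847
  ring top 13 0.0688
top 122 theta 0.016 z at hinge 0.0847 z at shaft 0.0859
  ring top 76 0.0684
```

The ring top has sunk from 0.0711 to 0.0685, so the feet are on the ring with about 5 N. I'll release gently, back off and check.

```bash

python3 -m crank '{"claw":[0.65,0.645,0.64,0.635,0.63],"slide":[[0,0,0],[0,0,0],[0,0,0],[0,0,0],[0,0,0]],"turn":[0,0,0,0,0]}'
python3 -m crank '{"claw":[0.6,0.5,0.4,0.3,0.3],"slide":[[0,0,0],[0,0,0],[0,0,0],[0,0,0],[0,0,0]],"turn":[0,0,0,0,0]}'
python3 ang.py
python3 -m crank '{"claw":[0.3,0.3,0.3,0.3,0.3],"slide":[[0,0,-0.1],[0,0,-0.3],[0,0,-0.6],[0,0,-0.9],[0,0,-1]],"turn":[0,0,0,0,0]}'
python3 -m crank '{"claw":[0.3,0.3,0.3,0.3],"slide":[[0.3,0,0],[0.6,0,0],[0.6,0,0],[0.6,0,0]],"turn":[0,0,0,0]}'
python3 ang.py; python3 -c "
from h import *
p,d=eyes.snapshot('scene');cv2.imwrite('pics/s3.png',cv2.resize(p[170:320,280:440,::-1],(640,600),interpolation=2))"
```

```text
t: 43.8
eef_pos: [0.4641, -0.269, 0.0593]
ee_rot: [3.14, -0.001, 3.142]
ft_force: [1.1, -1.2, 0.6]
width: 0.0318
grip_force: 0.6
t: 44.3
eef_pos: [0.4644, -0.2694, 0.0596]
ee_rot: [3.141, -0.0, -3.142]
ft_force: [-0.3, -0.1, -0.1]
width: 0.0596
grip_force: 0.0
scene 107 theta -0.009 z at hinge 0.0845 z at shaft 0.0839
  ring top 1 0.0682
top 124 theta 0.019 z at hinge 0.0844 z at shaft 0.0858
  ring top 74 0.0687
t: 44.9
eef_pos: [0.466, -0.2708, 0.1636]
ee_rot: [-3.137, 0.005, -3.142]
ft_force: [-0.1, 1.0, 0.8]
width: 0.0597
grip_force: 0.0
t: 45.3
eef_pos: [0.4044, -0.2696, 0.1598]
ee_rot: [-3.141, 0.001, 3.14]
ft_force: [0.5, 0.8, -0.5]
width: 0.0601
grip_force: 0.0
scene 112 theta 0.026 z at hinge 0.083 z at shaft 0.085
  ring top 21 0.0685
top 127 theta 0.053 z at hinge 0.0829 z at shaft 0.0869
  ring top 74 0.0685
```

View pics/s3.png

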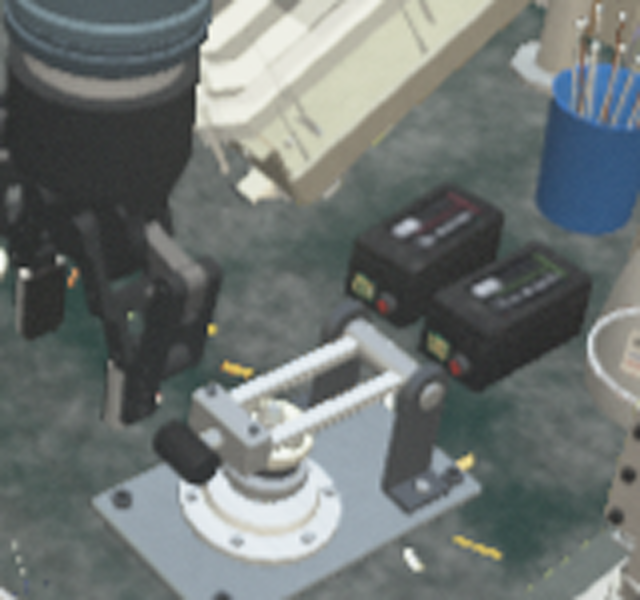

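The arm lies level on the ceramic ring (270,440), with its barrel free at (187,452) and the gripper clear. I'll hand it in.

```bash
python3 -c "
from h import *
print(r.finish_job())"
```

```text
the job is handed in; nothing more can be done
None
```

The job is handed in: both rings measured home on the shaft within about 1 mm, and the hold-down arm was level on the ceramic ring with the gripper clear at 45 s; the hand-in gave no verdict.

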